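# Unstack the sterilised instrument cassettes onto their colour mats

## Robot

A 7-joint arm with a two-finger parallel gripper is mounted at the origin on the work surface. World frame = base frame: x ahead of the robot, y to its left, z up, the work surface at z = 0. Lengths are in m, angles in rad, forces in N, time in s.
With the tool pointing down it reaches from about 0.4 to 0.925 m from the base axis. Payload 4.1 kg.
Tool frame: the origin (TCP) lies on the centre line of the jaws, within the pads' length; the fingertips stand 19 mm ahead of it and the grasp point (between the pads) is the TCP; z points along the fingers, x is the direction in which the jaws open and shut, and the axes are right-handed (so a half turn about z gives the same grasp; the last joint's range is limited). The gripper opens to 85 mm and grips with 20 to 120 N. Pads are 22 mm wide; open, the fingers measure 114 mm over their backs; the gripper's body (76 mm by 85 mm) begins 54 mm behind the grasp point. The pads swing forward as they close: fully open they stand 13 mm farther back than shut.
Start: joints at [-1.278, 0.398, 0.045, 1.537, -0.019, 1.207, -0.051], TCP at [0.248, 0.601, 0.25] pointing down, gripper open.
Joint ranges: [-2.82, 2.82], [-0.49, 2.23], [-1.37, 1.46], [0, 2.46], [-1.36, 4.5], [0.23, 2], [-2.94, 2.94]. Speed limits (rad/s): [2.57, 2.57, 3.14, 3.14, 3.14, 3.14, 3.14].

## Interface

Orientations are given as a unit quaternion [w, x, y, z].
In Python, from bench import r, cams gives the robot as it stands. The module is installed in compiled form; this text tells all that it offers.
- The arm moves only by the shell command python3 -m crank 'ROWS' [FORCE]. ROWS is JSON, a list that holds one entry, the list of rows, each a list of 5 numbers: the closure, from -1 (fully open) to 1 (shut), then the shift along the tool's x, y, z in m, then the turn about the tool's z in rad. In form: [[[grip, dx, dy, dz, yaw], ...]]. A call has exactly 10 rows; each row shifts and turns the pose as measured when the row begins, along the tool's axes as they then stand; what a row does not reach is not made up. A row lasts 1/10 s, in which the tool goes at most 50 mm and 8.59 degrees, less where a joint would pass 70% of its speed; a pose out of reach is approached as far as the arm can. A call with a gripper value outside its range is refused whole. The fingers move at their own pace and stop on an object; FORCE is the grip in N (left out, the last holds). Time passes only in rows, so rows that do not move let the fingers close, or fill a call up. It gives the time, the measured TCP pose, the force and the opening at its end, in the units of the state.
- r.observe(): the state, without advancing time (a new reading comes with each control period).
- cams.get_image(name): name is "side" or "top"; returns the picture (480x640x3 uint8, red, green, blue); there is no depth.
- cams.camera_params(name): a dict with "camera_matrix" (3x3 intrinsics, pixels), "R" (3x3) and "t" (3): a world point X has camera coordinates R X + t. Camera axes: x right, y down, z forward; pixel columns grow to the right and rows downward; lengths in m; the calibration is good to about 2 mm. A picture is of the moment at which its call begins. camera_params takes no time and is no camera call.
- r.hand_in(): hands the job in, once; it reports no verdict.
The state is a dict: "t": time; "joint_positions": joint angles; "joint_vel": joint speeds; "joint_torque": joint torques, N m; "eef_pos": TCP position; "eef_rot": TCP orientation; "force": force on the tool from outside, world axes, zero at the start; "torque": the same for the moment, N m; "opening": finger opening in m.
Only numpy, scipy, OpenCV 4.12 (cv2) and the standard library are available. Lean on these libraries where they do the work, as an engineer would, in place of code of your own. Each camera call takes 0.05 s, during which the arm holds its last target.

## Task

Take the two stacks of steel instrument cassettes apart and lay each cassette flat on the mat of its own colour, centred on the mat and lengthwise along it. Keep every cassette upright and roughly level all the while, so that the instruments inside stay in order, and let go of them all at the end.

Things in the scene. Friction and masses are not known exactly. Their poses are not given: they have to be found in the camera images.
- blue_cassette: Flat closed steel instrument cassette with blue bands round both ends: 136 long x 62 wide x 28 mm high, about 350 g. Origin at the centre of its underside; x along its length, y across its width, z up. Plain parallel sides: grip across the width. At first it stands on the counter as the bottom of a stack. Not fastened; yaw may differ from its neighbour's.
- green_cassette: Flat closed steel instrument cassette with green bands round both ends: 136 long x 62 wide x 28 mm high, about 350 g. Origin at the centre of its underside; x along its length, y across its width, z up. Plain parallel sides: grip across the width. At first it stands on the counter as the bottom of the other stack. Not fastened; yaw may differ from its neighbour's.
- red_cassette: Flat closed steel instrument cassette with red bands round both ends: 104 long x 56 wide x 26 mm high, about 250 g. Origin at the centre of its underside; x along its length, y across its width, z up. Plain parallel sides: grip across the width. At first it lies on the blue or the green cassette and carries the black one. Not fastened; yaw may differ from its neighbour's.
- yellow_cassette: Flat closed steel instrument cassette with yellow bands round both ends: 104 long x 56 wide x 26 mm high, about 250 g. Origin at the centre of its underside; x along its length, y across its width, z up. Plain parallel sides: grip across the width. At first it lies on the blue or the green cassette, whichever is not under the red one. Not fastened; yaw may differ from its neighbour's.
- black_cassette: Flat closed steel instrument cassette with black bands round both ends: 68 long x 48 wide x 24 mm high, about 150 g. Origin at the centre of its underside; x along its length, y across its width, z up. Plain parallel sides: grip across the width. At first it lies on the red cassette, the top of a stack of three. Not fastened; yaw may differ from its neighbour's.
- blue_mat: Plain blue mat fixed to the counter, 150 long x 80 wide x 3 mm thick, empty at the start. Origin at the centre of its underside (counter level, so its top is 3 mm above); x along its length, y across, z up.
- green_mat: Plain green mat fixed to the counter, 150 long x 80 wide x 3 mm thick, empty at the start. Origin at the centre of its underside (counter level, so its top is 3 mm above); x along its length, y across, z up.
- red_mat: Plain red mat fixed to the counter, 150 long x 80 wide x 3 mm thick, empty at the start. Origin at the centre of its underside (counter level, so its top is 3 mm above); x along its length, y across, z up.
- yellow_mat: Plain yellow mat fixed to the counter, 150 long x 80 wide x 3 mm thick, empty at the start. Origin at the centre of its underside (counter level, so its top is 3 mm above); x along its length, y across, z up.
- black_mat: Plain black mat fixed to the counter, 150 long x 80 wide x 3 mm thick, empty at the start. Origin at the centre of its underside (counter level, so its top is 3 mm above); x along its length, y across, z up.
Not all that is in view belongs to the job. There is more than one size of the red_cassette; the job needs the smaller.

How it is judged:
By the outcome, as a careful person would: the job done as asked, in the order asked, and still so for the second after the job is handed in, with the robot touching nothing.
It also fails if it takes over 136 s, if anything falls off the work surface, if the arm or the gripper's body presses on something with over 40 N, if the wrist force passes 120 N, or if a joint passes its speed limit or range.

## Working session

There is one attempt and no reset: what is moved stays moved. The work goes in short steps, Python scripts to look and compute and a shell command to move; the robot and the scene stay as the last step left them, time stands still between calls to the robot, and variables do not carry over. Pictures are saved under pics/ and viewed, and the job is handed in when it is done.

```bash
mkdir -p pics; python3 - <<'E'
from bench import r,cams
import cv2,numpy as np
np.set_printoptions(precision=4,suppress=True)
for n in("top","side"):
    im=cams.get_image(n); cv2.imwrite(f"pics/{n}0.png",im[:,:,::-1])
    p=cams.camera_params(n); print(n,p)
s=r.observe(); print(s)
E
```

```text
top {'camera_matrix': array([[507.2263,   0.    , 315.9863],
       [  0.    , 507.2263, 234.6129],
       [  0.    ,   0.    ,   1.    ]]), 'R': array([[ 0.0055, -0.9999,  0.0138],
       [-0.9902, -0.0074, -0.1395],
       [ 0.1395, -0.0129, -0.9901]]), 't': array([-0.0076,  0.4602,  0.9089])}
side {'camera_matrix': array([[500.5346,   0.    , 313.9779],
       [  0.    , 500.5346, 241.7918],
       [  0.    ,   0.    ,   1.    ]]), 'R': array([[ 0.7979, -0.6027,  0.0147],
       [-0.2922, -0.4079, -0.865 ],
       [ 0.5273,  0.6859, -0.5015]]), 't': array([-0.3615,  0.2072,  0.8553])}
{'t': 0.1, 'joint_positions': array([-1.2779,  0.3991,  0.045 ,  1.5377, -0.0187,  1.2069, -0.0507]), 'joint_vel': array([ 0.0004, -0.0017,  0.0006, -0.0028,  0.0017,  0.0003, -0.0009]), 'joint_torque': array([  0.0034, -47.626 ,   1.3699, -25.4948,   0.012 ,   0.0051,
         0.    ]), 'eef_pos': array([0.248 , 0.6003, 0.2494]), 'eef_rot': array([ 0.0005,  0.8312,  0.556 , -0.0007]), 'force': array([0.8663, 0.274 , 0.1563]), 'torque': array([-0.0155, -0.0286,  0.0037]), 'opening': 0.08524386409002586}
```

View pics/top0.png

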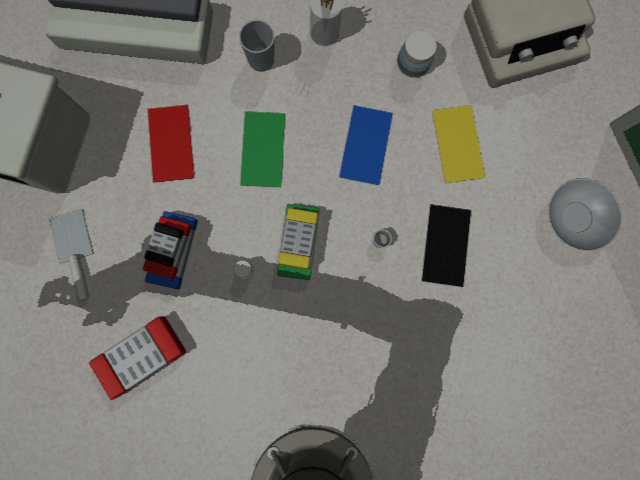

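View pics/side0.png

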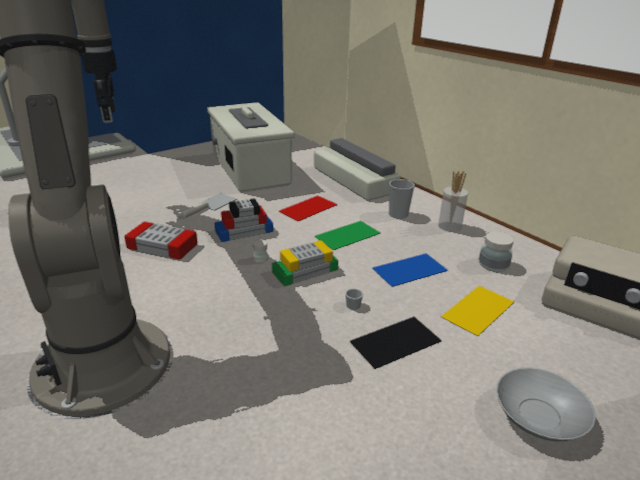

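```bash
cat > h.py <<'E'
from bench import r,cams
import cv2,numpy as np
np.set_printoptions(precision=4,suppress=True)
def P(n):
    p=cams.camera_params(n); return np.array(p["camera_matrix"]),np.array(p["R"]),np.array(p["t"])
def unproj(n,uv,z):
    K,R,t=P(n); uv=np.atleast_2d(uv).astype(float)
    d=np.c_[uv,np.ones(len(uv))]@np.linalg.inv(K).T@R; c=-R.T@t
    return c+d*((z-c[2])/d[:,2])[:,None]
def proj(n,X):
    K,R,t=P(n); q=(np.atleast_2d(X)@R.T+t)@K.T; return q[:,:2]/q[:,2:]
def crop(n,im,x0,y0,x1,y1,s,name):
    c=cv2.resize(im[y0:y1,x0:x1],None,fx=s,fy=s,interpolation=cv2.INTER_CUBIC); cv2.imwrite(f"pics/{name}.png",c)
E
python3 - <<'E'
from h import *
im=cv2.imread("pics/top0.png")
a=cv2.resize(im[200:300,130:210],None,fx=5,fy=5,interpolation=cv2.INTER_CUBIC)
b=cv2.resize(im[190:290,260:335],None,fx=5,fy=5,interpolation=cv2.INTER_CUBIC)
cv2.imwrite("pics/c1.png",np.hstack([a,b]))
hsv=cv2.cvtColor(im,cv2.COLOR_BGR2HSV)
rois=dict(red=(140,95,205,195),green=(235,100,295,195),blue=(330,95,400,195),yellow=(425,95,495,195),black=(415,195,480,295))
for k,(x0,y0,x1,y1) in rois.items():
    h=hsv[y0:y1,x0:x1]
    m=(h[...,1]>120) if k!="black" else (h[...,2]<45)
    m=m.astype(np.uint8); n,l,st,_=cv2.connectedComponentsWithStats(m); i=1+st[1:,4].argmax()
    ys,xs=np.nonzero(l==i); X=unproj("top",np.c_[xs+x0,ys+y0],.003)[:,:2]
    rect=cv2.minAreaRect((X*1000).astype(np.float32)); c=X.mean(0)
    w,v=np.linalg.eigh(np.cov(X.T)); ax=v[:,1]; print(k,"centroid",c,"rect",np.round(rect[0],1),np.round(rect[1],1),"yaw deg",np.degrees(np.arctan2(ax[1],ax[0]))%180, "size", np.sqrt(12*w))
E
```

```text
red centroid [0.643 0.281] rect [643.8 280.9] [150.   79.2] yaw deg 6.918147071462158 size [0.0791 0.15  ]
green centroid [0.6328 0.1007] rect [633.5 100.7] [ 78.  148.7] yaw deg 178.00531256714476 size [0.0781 0.1489]
blue centroid [ 0.6434 -0.1018] rect [ 644.2 -102.1] [ 78.6 149. ] yaw deg 169.1361059506364 size [0.0784 0.1491]
yellow centroid [ 0.6477 -0.2843] rect [ 648.5 -284.3] [149.6  79. ] yaw deg 8.4157750234682 size [0.079  0.1495]
black centroid [ 0.4456 -0.2544] rect [ 446.4 -254.7] [ 78.3 148.4] yaw deg 172.0776818126151 size [0.0781 0.1485]
```

View pics/c1.png

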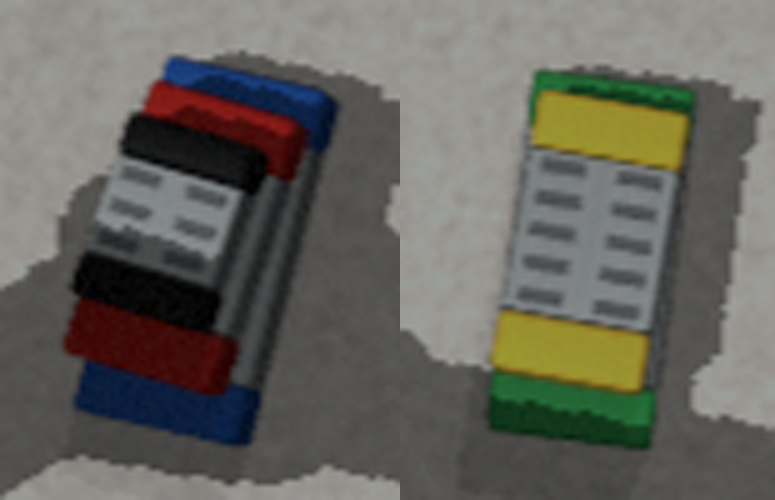

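```bash
cat > fit.py <<'E'
from h import *
from scipy.optimize import minimize
D=dict(blue=(.136,.062,.028),green=(.136,.062,.028),red=(.104,.056,.026),yellow=(.104,.056,.026),black=(.068,.048,.024))
def box(p,d,z0):
    x,y,a=p; c,s=np.cos(a),np.sin(a); L,W,H=d
    b=np.array([[L/2,W/2],[-L/2,W/2],[-L/2,-W/2],[L/2,-W/2]])@np.array([[c,s],[-s,c]])+[x,y]
    return np.r_[np.c_[b,[z0]*4],np.c_[b,[z0+H]*4]]
E1=[(4,5),(5,6),(6,7),(7,4)]
def grads(ims,sig):
    G={}
    for n,im in ims.items():
        f=cv2.GaussianBlur(im.astype(np.float32),(0,0),sig)
        gx=cv2.Sobel(f,cv2.CV_32F,1,0);gy=cv2.Sobel(f,cv2.CV_32F,0,1)
        G[n]=(gx,gy)
    return G
def score(p,d,z0,G,edges=E1):
    B=box(p,d,z0); s=0; T=np.linspace(.04,.96,60)[:,None]
    for n,(gx,gy) in G.items():
        for i,j in edges:
            q=proj(n,B[i]*(1-T)+B[j]*T).astype(np.float32); t=q[-1]-q[0]; t/=np.linalg.norm(t)
            a=cv2.remap(gx,q[:,:1],q[:,1:],1)[:,0];b=cv2.remap(gy,q[:,:1],q[:,1:],1)[:,0]
            s+=np.minimum(np.abs(a*-t[1]+b*t[0]).max(1),120).mean()
    return -s
def fit(p0,d,z0,ims,edges=E1):
    p=np.array(p0,float)
    for sig in(2,1.2,.8):
        G=grads(ims,sig)
        best=None
        for k in range(12 if sig==2 else 4):
            rng=np.random.default_rng(k); q=p+rng.normal(size=3)*[.003,.003,.04]*(k>0)
            S=np.array([q]+[q+v for v in np.diag([.004,.004,.05])])
            o=minimize(score,q,args=(d,z0,G,edges),method="Nelder-Mead",options=dict(initial_simplex=S,xatol=1e-5,fatol=1e-3))
            if best is None or o.fun<best.fun: best=o
        p=best.x
    return p,best.fun
def draw(n,im,p,d,z0,col,s,x0,y0,out):
    q=(proj(n,box(p,d,z0))-[x0,y0]+.5)*s-.5
    for i,j in E1+[(0,1),(1,2),(2,3),(3,0),(0,4),(1,5),(2,6),(3,7)]:
        cv2.line(out,tuple(np.int32(q[i].round())),tuple(np.int32(q[j].round())),col,1)
E
cat > f0.py <<'E'
from fit import *
ims={n:cv2.imread(f"pics/{n}0.png") for n in("top","side")}
def u(c,z,ox=130,oy=200): return unproj("top",(np.array(c)+.5)/5-.5+[ox,oy],z)[:,:2]
def g(a,b,c,z,ox=130,oy=200):
    X=u([a,b,c],z,ox,oy); ctr=(X[1]+X[2])/2; e=X[0]-X[2]; return [*ctr,np.arctan2(e[1],e[0])]
G0=dict(black=(g((130,115),(268,152),(75,258),.078),.054),red=(g((148,82),(305,125),(68,330),.054),.028),blue=(g((168,58),(337,98),(78,395),.028),0),
 yellow=(g((138,92),(292,118),(93,345),.054,260,190),.028),green=(g((135,72),(293,90),(90,405),.028,260,190),0))
outs={}
R={}
reg=dict(A=("top",130,200,210,300,5),B=("top",260,190,335,290,5),C=("side",200,180,290,250,5),Dd=("side",260,230,350,300,5))
cr={k:cv2.resize(ims[n][y0:y1,x0:x1],None,fx=s,fy=s,interpolation=cv2.INTER_CUBIC) for k,(n,x0,y0,x1,y1,s) in reg.items()}
for k,(p0,z0) in G0.items():
    ed=E1
    p,f=fit(p0,D[k],z0,ims); pt,ft=fit(p0,D[k],z0,{"top":ims["top"]})
    print(k,np.array(p0),"both",p,round(f,1),"top",pt,round(ft,1),"deg",np.degrees(pt[2]).round(1),np.degrees(p[2]).round(1)); R[k]=p
    for w,(n,x0,y0,x1,y1,s) in reg.items(): draw(n,None,p,D[k],z0,(255,0,255) if k!="red" and k!="yellow" else (0,255,255) if k=="red" else (0,0,255),s,x0,y0,cr[w])
cv2.imwrite("pics/o1.png",np.hstack([cr["A"],cr["B"]])); cv2.imwrite("pics/o2.png",np.hstack([cr["C"],cr["Dd"]])[:, :])
o=cv2.imread("pics/o2.png");cv2.imwrite("pics/o2.png",cv2.resize(o,None,fx=.88,fy=.88))
E
python3 f0.py
```

```text
Traceback (most recent call last):
  File "f0.py", line 14, in <module>
    p,f=fit(p0,D[k],z0,ims); pt,ft=fit(p0,D[k],z0,{"top":ims["top"]})
        ~~~^^^^^^^^^^^^^^^^
  File "fit.py", line 32, in fit
    o=minimize(score,q,args=(d,z0,G,edges),method="Nelder-Mead",options=dict(initial_simplex=S,xatol=1e-5,fatol=1e-3))
  File "fit.py", line 20, in score
    q=proj(n,B[i]*(1-T)+B[j]*T).astype(np.float32); t=q[-1]-q[0]; t/=np.linalg.norm(t)
      ~~~~^^^^^^^^^^^^^^^^^^^^^
  File "h.py", line 11, in proj
    K,R,t=P(n); q=(np.atleast_2d(X)@R.T+t)@K.T; return q[:,:2]/q[:,2:]
          ~^^^
  File "h.py", line 5, in P
    p=cams.camera_params(n); return np.array(p["camera_matrix"]),np.array(p["R"]),np.array(p["t"])
ValueError: time passes only in moves, steps and waits
```

```bash
sed -i 's/^def P(n)/import functools\n@functools.lru_cache(None)\ndef P(n)/' h.py; python3 f0.py; python3 -c "
from bench import r;print(r.observe()['t'])"
```

```text
black [ 0.4412  0.2627 -0.3166] both [ 0.4338  0.2624 -0.2989] -806.7 top [ 0.4358  0.2647 -0.2089] -418.4 deg -12.0 -17.1
red [ 0.4363  0.2637 -0.2613] both [ 0.4328  0.2673 -0.2879] -745.8 top [ 0.4348  0.2668 -0.2873] -410.3 deg -16.5 -16.5
blue [ 0.4326  0.2628 -0.2107] both [ 0.4321  0.2718 -0.2559] -657.9 top [ 0.4328  0.272  -0.2666] -383.2 deg -15.3 -14.7
yellow [ 0.4548  0.0278 -0.1597] both [ 0.4497  0.0293 -0.1536] -868.1 top [ 0.4513  0.031  -0.1512] -469.8 deg -8.7 -8.8
green [ 0.4527  0.0286 -0.1183] both [ 0.4472  0.0291 -0.1216] -651.2 top [ 0.4485  0.0288 -0.1164] -416.6 deg -6.7 -7.0
0.1
```

```bash
ls pics
```

```text
c1.png
o1.png
o2.png
side0.png
top0.png
```

View pics/o1.png

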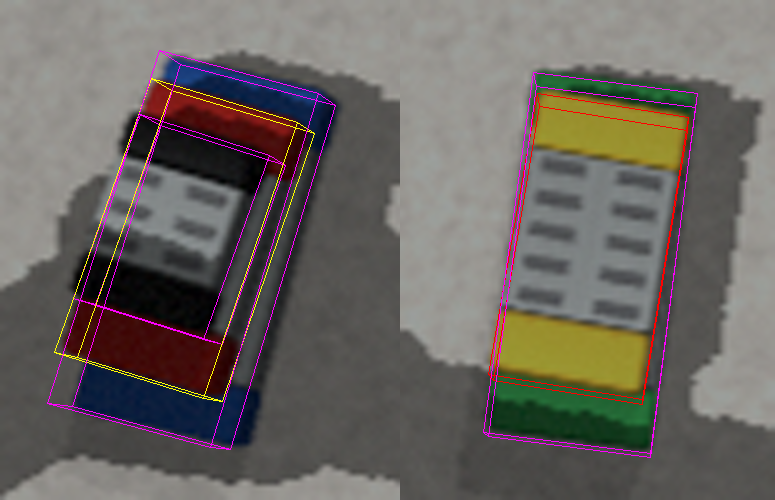

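View pics/o2.png

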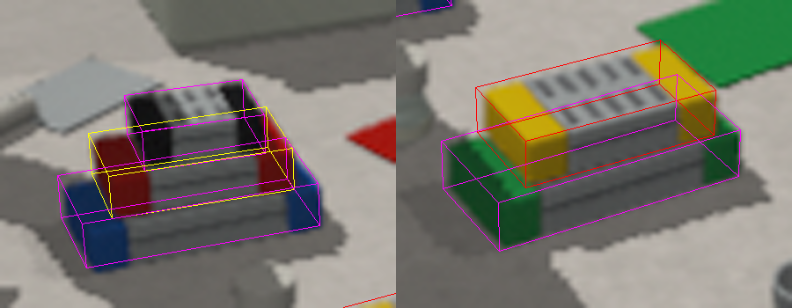

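```bash
cat > hull.py <<'E'
from fit import *
def cmask(im,col):
    h=cv2.cvtColor(im,cv2.COLOR_BGR2HSV).astype(int); H,S,V=h[...,0],h[...,1],h[...,2]
    if col=="black": return (V<42)
    hs=dict(red=(H<8)|(H>172),yellow=(H>20)&(H<36),green=(H>45)&(H<80),blue=(H>100)&(H<125))[col]
    return hs&(S>110)&(V>25)
def hullmask(im,col,roi,mn=12):
    x0,y0,x1,y1=roi; m=np.zeros(im.shape[:2],np.uint8); m[y0:y1,x0:x1]=cmask(im,col)[y0:y1,x0:x1]
    n,l,st,_=cv2.connectedComponentsWithStats(m,connectivity=8)
    k=np.isin(l,[i for i in range(1,n) if st[i,4]>=mn])
    ys,xs=np.nonzero(k); return cv2.convexHull(np.c_[xs,ys].astype(np.float32))[:,0]
def rast(poly,off,s,sz):
    m=np.zeros(sz,np.uint8); cv2.fillConvexPoly(m,np.int32(np.round((poly-off)*s*16)),1,shift=4); return m
def hfit(p0,d,z0,hulls):
    S=6; T={}
    for n,hl in hulls.items():
        o=hl.min(0)-15; sz=tuple(np.int32((hl.max(0)-o+15)*S)[::-1])
        c=hl.mean(0); hh=hl+ .5*(hl-c)/np.linalg.norm(hl-c,axis=1,keepdims=True)
        T[n]=(o,sz,rast(hh.astype(np.float32),o,S,sz))
    def cost(p):
        B=box(p,d,z0); s=0
        for n,(o,sz,m) in T.items():
            q=cv2.convexHull(proj(n,B).astype(np.float32))[:,0]; s+=np.sum(rast(q,o,S,sz)!=m)/m.sum()
        return s
    p=np.array(p0,float)
    for k in range(4):
        St=np.array([p]+[p+v for v in np.diag([.006,.006,.08])/(k+1)])
        p=minimize(cost,p,method="Nelder-Mead",options=dict(initial_simplex=St,xatol=1e-5,fatol=1e-5)).x
    return p,cost(p)
E
cat > f1.py <<'E'
from hull import *
import sys
ims={n:cv2.imread(f"pics/{n}0.png") for n in("top","side")}
A=dict(top=(130,200,210,300),side=(205,185,285,245)); Bq=dict(top=(265,190,335,290),side=(262,230,348,295))
G0=dict(black=((.441,.263,-.29),.054,A),red=((.434,.267,-.28),.028,A),blue=((.432,.272,-.26),0,A),yellow=((.45,.03,-.15),.028,Bq),green=((.448,.029,-.12),0,Bq))
reg=dict(A=("top",130,200,210,300,5),B=("top",260,190,335,290,5),C=("side",200,180,290,250,5),Dd=("side",260,230,350,300,5))
cr={k:cv2.resize(ims[n][y0:y1,x0:x1],None,fx=s,fy=s,interpolation=cv2.INTER_CUBIC) for k,(n,x0,y0,x1,y1,s) in reg.items()}
for k,(p0,z0,roi) in G0.items():
    h={n:hullmask(ims[n],k,roi[n]) for n in ims}
    for nm,hh in(("both",h),("top",{"top":h["top"]}),("side",{"side":h["side"]})):
        p,f=hfit(p0,D[k],z0,hh); print(k,nm,p,"deg %.1f cost %.3f"%(np.degrees(p[2]),f))
        if nm=="both": R=p
    for w,(n,x0,y0,x1,y1,s) in reg.items(): 
        draw(n,None,R,D[k],z0,dict(red=(0,255,255),yellow=(0,0,255)).get(k,(255,0,255)),s,x0,y0,cr[w])
        cv2.polylines(cr[w],[np.int32((h[n]-[x0,y0]+.5)*s)],True,(255,255,255),1)
cv2.imwrite("pics/o3.png",np.hstack([cr["A"],cr["B"]])); cv2.imwrite("pics/o4.png",cv2.resize(np.hstack([cr["C"],cr["Dd"]]),None,fx=.88,fy=.88))
E
python3 f1.py
```

```text
black both [ 0.4342  0.2613 -0.4046] deg -23.2 cost 0.511
black top [ 0.4332  0.2558 -0.1059] deg -6.1 cost 0.340
black side [ 0.4354  0.2629 -0.3922] deg -22.5 cost 0.162
red both [ 0.4337  0.2658 -0.2768] deg -15.9 cost 0.322
red top [ 0.4334  0.2658 -0.2771] deg -15.9 cost 0.049
red side [ 0.437   0.2617 -0.1505] deg -8.6 cost 0.244
blue both [ 0.4317  0.2667 -0.2179] deg -12.5 cost 0.285
blue top [ 0.4316  0.2659 -0.2102] deg -12.0 cost 0.050
blue side [ 0.4321  0.2662 -0.236 ] deg -13.5 cost 0.232
yellow both [ 0.4518  0.0288 -0.1675] deg -9.6 cost 0.072
yellow top [ 0.4521  0.029  -0.1584] deg -9.1 cost 0.016
yellow side [ 0.4515  0.0287 -0.17  ] deg -9.7 cost 0.052
green both [ 0.4492  0.0296 -0.1185] deg -6.8 cost 0.398
green top [ 0.4492  0.0292 -0.1176] deg -6.7 cost 0.027
green side [ 0.4535  0.0307 -0.0947] deg -5.4 cost 0.355
```

View pics/o3.png

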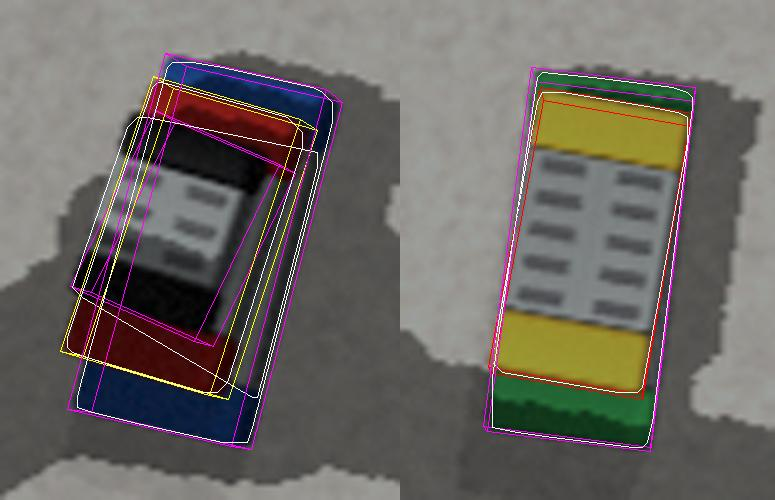

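View pics/o4.png

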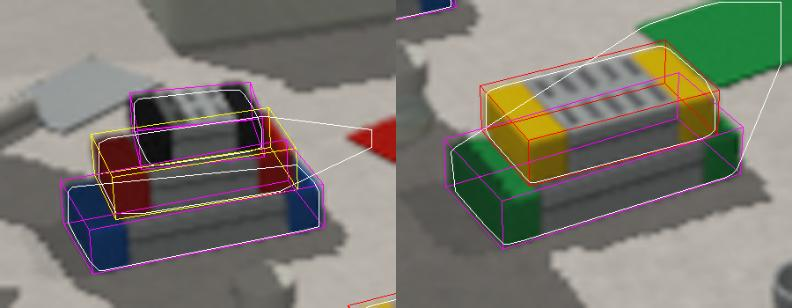

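```bash
sed -i 's/return (V<42)/return (V<BT)\&(im.max(2).astype(int)-im.min(2)<14)/; s/^def cmask/BT=30\ndef cmask/' hull.py
sed -i 's/side=(205,185,285,245)/side=(205,185,276,245)/; s/side=(262,230,348,295)/side=(262,245,340,295)/' f1.py
python3 - <<'E'
import cv2
im=cv2.imread("pics/top0.png"); print(im.max(2)[222:268:2,146:190:2])
E
python3 f1.py
```

```text
[[151 152 154 152 153 105  84 122 133 111  75  72  83 110 131 129 128 116
   89  40  65  69]
 [151 153 154 152 133  16  15  16  21  32  66  75  74  73  78  82  78 110
  130 128 122  85]
 [146 150 147 144 111  20  20  20  23  17  14  20  29  46  74  74  73  74
   74  81 130  86]
 [147 152 148 146  44  28  25  24  22  22  20  16  12  15  13  23  47  66
   75  75  73  55]
 [146 150 149 150  59  16  26  24  28  25  25  21  20  18  22  15  20  11
   32  74  72  47]
 [154 151 149 140 128 132  96  29  15  23  27  29  27  23  25  19  21   7
    1  60  64  45]
 [151 146 143 134 107  86  92 115 133 118  51  12  21  24  29  22  18   3
    8  57  54  44]
 [151  89  72 132 134 119  91  85 118 137 135 130 124  86  14  16  14   3
   38  72  39  60]
 [ 83  86  98 138 138 137 135 133 135 136 130  87  89  98 123 128  62   6
   62  58  41  63]
 [ 85  85 117 107  93 117 138 137 137 136 136 129 108  84  79 124  43  42
   72  49  37  68]
 [ 83  83 136 123  91  86  86 114 138 138 137 135 135 135 133 103  37  54
   70  40  55  61]
 [ 83  86 118 138 139 136 128 138 135 129  90 100 125 136 136  73  39  69
   
[... 1193 characters left out ...]
eg -23.2 cost 0.232
red both [ 0.4334  0.2661 -0.2822] deg -16.2 cost 0.169
red top [ 0.4334  0.2658 -0.2771] deg -15.9 cost 0.049
red side [ 0.4322  0.2641 -0.367 ] deg -21.0 cost 0.110
blue both [ 0.4317  0.2667 -0.2179] deg -12.5 cost 0.285
blue top [ 0.4316  0.2659 -0.2102] deg -12.0 cost 0.050
blue side [ 0.4321  0.2662 -0.236 ] deg -13.5 cost 0.232
yellow both [ 0.4518  0.0288 -0.1671] deg -9.6 cost 0.181
yellow top [ 0.4521  0.029  -0.1584] deg -9.1 cost 0.016
yellow side [ 0.4512  0.0283 -0.1849] deg -10.6 cost 0.163
green both [ 0.4494  0.0292 -0.1124] deg -6.4 cost 0.148
green top [ 0.4492  0.0292 -0.1176] deg -6.7 cost 0.027
green side [ 0.4514  0.0295 -0.114 ] deg -6.5 cost 0.112
```

View pics/o3.png

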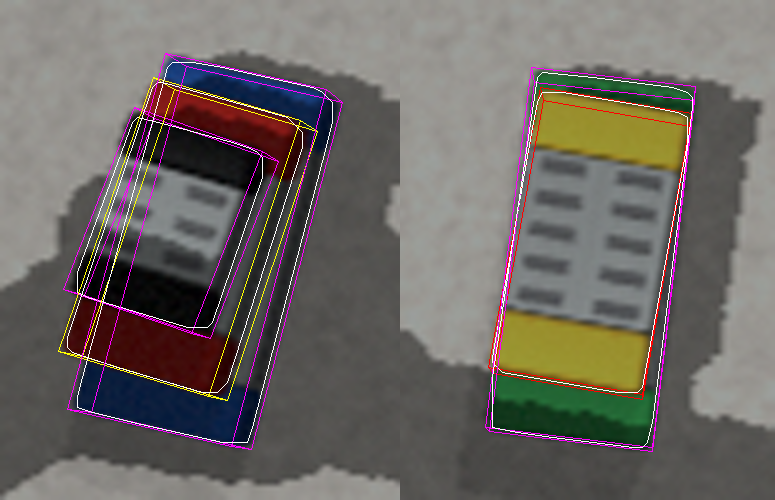

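View pics/o4.png

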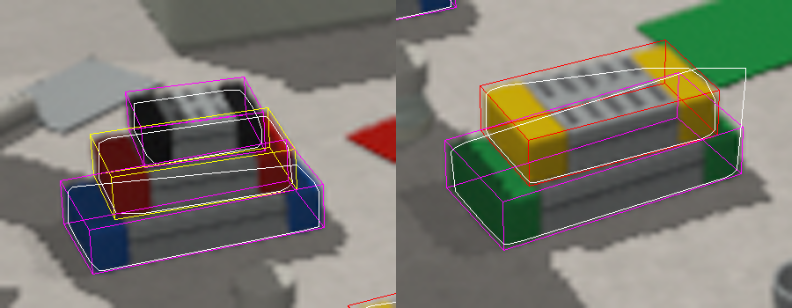

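```bash
cat > go.py <<'E'
import sys,numpy as np
from scipy.spatial.transform import Rotation as Ro
from bench import r
np.set_printoptions(precision=4,suppress=True)
s=r.observe(); q=s["eef_rot"]; M=Ro.from_quat([q[1],q[2],q[3],q[0]]).as_matrix()
ang=np.degrees(np.arctan2(M[1,0],M[0,0])); tilt=np.degrees(np.arccos(-M[2,2]))
print("t %.2f pos"%s["t"],s["eef_pos"],"jaw deg %.2f tilt %.2f"%(ang,tilt),"F",s["force"].round(1),"open %.4f"%s["opening"],"j",s["joint_positions"].round(2))
if len(sys.argv)>4:
    x,y,z,a=map(float,sys.argv[1:5])   # a: wanted jaw (tool x) world angle, deg, mod 180
    d=(a-ang+90)%180-90
    M2=Ro.from_rotvec([0,0,np.radians(d)]).as_matrix()@M
    dp=M2.T@(np.array([x,y,z])-s["eef_pos"])
    print("tool yaw total %.4f"%-np.radians(d),"(alt %.4f)"%(-np.radians(d)+np.pi*np.sign(d)),"then shift",dp)
E
python3 go.py .436 .2662 .20 74
python3 - <<'E'
from hull import *
im=cv2.imread("pics/top0.png"); h=hullmask(im,"red",(80,305,195,405))
X=unproj("top",h,.03)[:,:2]*1000; print("big red",cv2.minAreaRect(X.astype(np.float32)))
h=hullmask(im,"red",(140,200,200,300)); print("small red",cv2.minAreaRect((unproj("top",h,.054)[:,:2]*1000).astype(np.float32)))
E
```

```text
t 0.10 pos [0.248  0.6003 0.2494] jaw deg 67.55 tilt 0.10 F [0.9 0.3 0.2] open 0.0852 j [-1.28  0.4   0.05  1.54 -0.02  1.21 -0.05]
tool yaw total -0.1125 (alt 3.0291) then shift [-0.2692  0.2728  0.0499]
big red ((237.2282257080078, 314.33709716796875), (81.1439208984375, 154.8150634765625), 33.85517120361328)
small red ((432.6810607910156, 263.5379943847656), (59.80059051513672, 102.97882843017578), 74.45816040039062)
```

Red candidates: the large one at px (138,357), about 150x81 mm, and the one at px (168,250) between blue and black, about 103x57 mm. The second matches the wanted 104x56 size. The fitted crop above confirms it, so the large one stays untouched.

```bash
python3 -m crank '[[[-1,0,0,0,-0.1125],[-1,-0.03,0.03,0.005,0],[-1,-0.03,0.03,0.005,0],[-1,-0.03,0.03,0.005,0],[-1,-0.03,0.03,0.005,0],[-1,-0.03,0.03,0.005,0],[-1,-0.03,0.03,0.005,0],[-1,-0.03,0.03,0.005,0],[-1,-0.03,0.03,0.005,0],[-1,-0.03,0.03,0.005,0]]]' 60; python3 go.py .436 .2662 .13 74
```

```text
t: 1.1
eef_pos: [0.4351, 0.2613, 0.1979]
eef_rot: [-0.001, 0.792, 0.61, -0.003]
force: [1.1, 0.2, -0.2]
opening: 0.0854
t 1.10 pos [0.4351 0.2613 0.1979] jaw deg 75.21 tilt 0.41 F [ 1.1  0.2 -0.2] open 0.0854 j [-0.8   0.2   0.2   1.93 -0.05  1.02  0.74]
tool yaw total 0.0211 (alt -3.1205) then shift [ 0.0052 -0.      0.0679]
```

```bash
python3 -m crank '[[[-1,0.005,0,0.01,0.021],[-1,0,0,0.03,0],[-1,0,0,0.03,0],[-1,0,0,0,0],[-1,0,0,0,0],[-1,0,0,0,0],[-1,0,0,0,0],[-1,0,0,0,0],[-1,0,0,0,0],[-1,0,0,0,0]]]' 60; python3 go.py .436 .2662 .075 74; python3 - <<'E'
from h import *
a=cams.get_image("top")[:,:,::-1];b=cams.get_image("side")[:,:,::-1]
cv2.imwrite("pics/s1.png",np.hstack([cv2.resize(a[170:310,100:240],(400,400)),cv2.resize(b[140:260,190:310],(400,400))]))
E
```

```text
t: 2.1
eef_pos: [0.4415, 0.2606, 0.13]
eef_rot: [0.0, 0.803, 0.596, -0.0]
force: [-0.1, -0.5, -0.2]
opening: 0.0852
t 2.10 pos [0.4415 0.2606 0.13  ] jaw deg 73.12 tilt 0.03 F [-0.1 -0.5 -0.2] open 0.0852 j [-0.79  0.29  0.2   1.99 -0.08  0.86  0.73]
tool yaw total -0.0153 (alt 3.1263) then shift [ 0.0039 -0.0069  0.055 ]
```

View pics/s1.png

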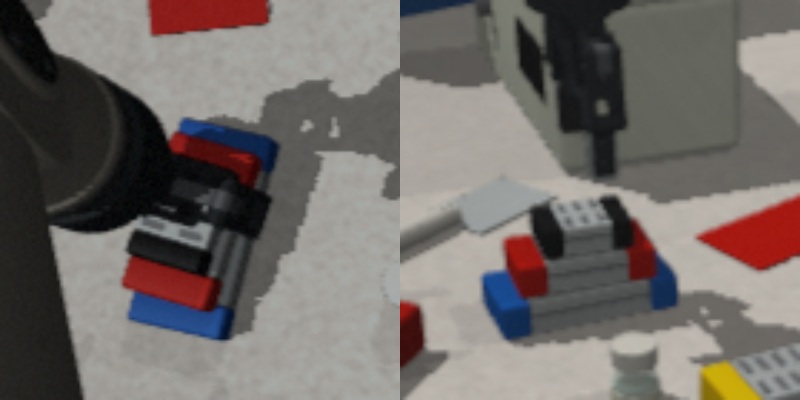

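The pictures show the open gripper above the black cassette: the cassette is at about (175,215) in the left half and (585,225) in the right. Next is the descent.

```bash
python3 -m crank '[[[-1,0.004,-0.007,0,-0.015],[-1,0,0,0.02,0],[-1,0,0,0.02,0],[-1,0,0,0.01,0],[-1,0,0,0,0],[-1,0,0,0,0],[-1,0,0,0,0],[-1,0,0,0,0],[-1,0,0,0,0],[-1,0,0,0,0]]]' 60; python3 go.py .436 .2662 .074 74
```

```text
t: 3.2
eef_pos: [0.4361, 0.2702, 0.0816]
eef_rot: [-0.001, 0.797, 0.603, 0.003]
force: [-0.1, 0.3, 0.3]
opening: 0.0856
t 3.20 pos [0.4361 0.2702 0.0816] jaw deg 74.24 tilt 0.33 F [-0.1  0.3  0.3] open 0.0856 j [-0.79  0.36  0.18  2.03 -0.1   0.75  0.75]
tool yaw total 0.0041 (alt -3.1375) then shift [-0.004   0.001   0.0076]
```

```bash
python3 -m crank '[[[-1,-0.004,0.001,0.004,0],[-1,0,0,0.004,0],[0.2,0,0,0,0],[0.6,0,0,0,0],[1,0,0,0,0],[1,0,0,0,0],[1,0,0,0,0],[1,0,0,0,0],[1,0,0,0,0],[1,0,0,0,0]]]' 60; python3 go.py .436 .2662 .22 74
```

```text
t: 4.2
eef_pos: [0.4363, 0.2656, 0.0734]
eef_rot: [-0.001, 0.798, 0.603, 0.003]
force: [-0.0, -0.4, 0.3]
opening: 0.0471
t 4.20 pos [0.4363 0.2656 0.0734] jaw deg 74.20 tilt 0.34 F [-0.  -0.4  0.3] open 0.0471 j [-0.78  0.37  0.18  2.04 -0.1   0.73  0.76]
tool yaw total 0.0035 (alt -3.1381) then shift [ 0.0012 -0.0001 -0.1466]
```

```bash
python3 -m crank '[[[1,0,0,-0.01,0],[1,0,0,-0.02,0],[1,0,0,-0.03,0],[1,0,0,-0.03,0],[1,0,0,-0.02,0],[1,0,0,0,0],[1,0,0,0,-0.07],[1,0,0,0,-0.07],[1,0,0,0,0],[1,0,0,0,0]]]' 60; python3 go.py .446 -.2545 .18 82;python3 - <<'E'
from h import *
b=cams.get_image("side")[:,:,::-1]
cv2.imwrite("pics/s2.png",cv2.resize(b[100:260,150:350],(800,640))[:600])
E
```

```text
t: 5.2
eef_pos: [0.4332, 0.2635, 0.187]
eef_rot: [-0.001, 0.752, 0.659, 0.0]
force: [-0.2, 0.2, -0.5]
opening: 0.0469
t 5.20 pos [0.4332 0.2635 0.187 ] jaw deg 82.41 tilt 0.08 F [-0.2  0.2 -0.5] open 0.0469 j [-0.79  0.21  0.19  1.95 -0.05  0.99  0.85]
tool yaw total 0.0072 (alt -3.1344) then shift [-0.5111  0.0848  0.0063]
```

View pics/s2.png

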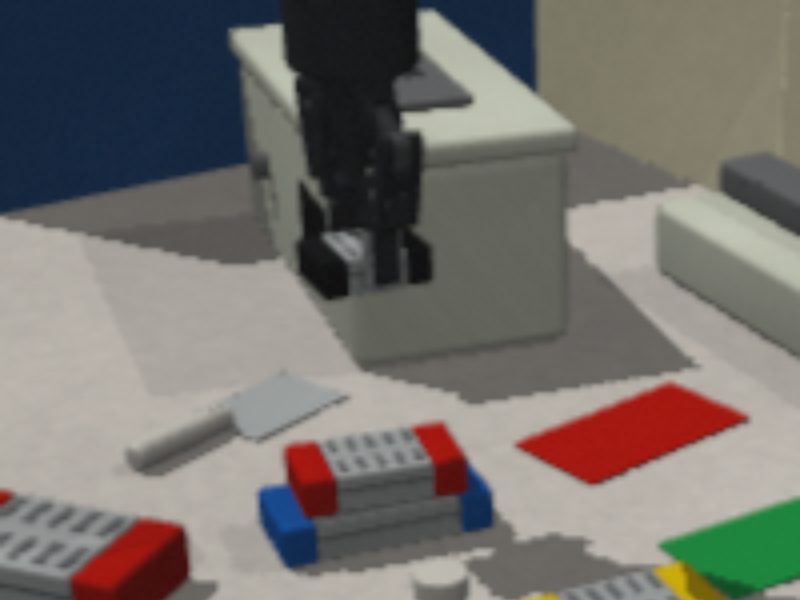

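The black cassette is held level at about (365,260) in the crop, and red stays on blue at (375,470). Now I carry it to the black mat.

```bash
python3 -m crank '[[[1,-0.02,0.004,0,0],[1,-0.04,0.007,0,0],[1,-0.045,0.008,0,0],[1,-0.045,0.008,0,0],[1,-0.045,0.008,0,0],[1,-0.045,0.008,0,0],[1,-0.045,0.008,0,0],[1,-0.045,0.008,0,0],[1,-0.045,0.008,0,0],[1,-0.03,0.005,0,0]]]' 60; python3 go.py .446 -.2545 .18 82
```

```text
t: 6.25
eef_pos: [0.4507, -0.1559, 0.1831]
eef_rot: [-0.001, 0.751, 0.661, 0.001]
force: [-0.1, 0.9, -0.7]
opening: 0.0472
t 6.25 pos [ 0.4507 -0.1559  0.1831] jaw deg 82.69 tilt 0.17 F [-0.1  0.9 -0.7] open 0.0472 j [-0.22  0.18  0.52  2.03 -0.11  0.97  1.8 ]
tool yaw total 0.0120 (alt -3.1296) then shift [-0.0983  0.009   0.0028]
```

```bash
python3 -m crank '[[[1,-0.035,0.003,0,0.012],[1,-0.035,0.003,0,0],[1,-0.025,0.003,0,0],[1,0,0,0.03,0],[1,0,0,0.03,0],[1,0,0,0.03,0],[1,0,0,0.02,0],[1,0,0,0,0],[1,0,0,0,0],[1,0,0,0,0]]]' 60; python3 go.py .446 -.2545 .025 82
```

```text
t: 7.25
eef_pos: [0.4452, -0.2637, 0.0691]
eef_rot: [0.001, 0.762, 0.648, -0.001]
force: [0.1, 0.1, -1.3]
opening: 0.0468
t 7.25 pos [ 0.4452 -0.2637  0.0691] jaw deg 80.80 tilt 0.20 F [ 0.1  0.1 -1.3] open 0.0468 j [ 0.03  0.43  0.52  2.03 -0.3   0.75  2.14]
tool yaw total -0.0210 (alt 3.1206) then shift [ 0.0094 -0.0005  0.0441]
```

```bash
python3 -m crank '[[[1,0.009,0,0,-0.02],[1,0,0,0.015,0],[1,0,0,0.015,0],[1,0,0,0.008,0],[1,0,0,0,0],[1,0,0,0,0],[1,0,0,0,0],[1,0,0,0,0],[1,0,0,0,0],[1,0,0,0,0]]]' 60; python3 go.py .446 -.2545 .023 82
```

```text
t: 8.25
eef_pos: [0.4542, -0.2537, 0.0382]
eef_rot: [0.008, 0.753, 0.658, 0.004]
force: [0.1, 0.3, -0.7]
opening: 0.0467
t 8.25 pos [ 0.4542 -0.2537  0.0382] jaw deg 82.33 tilt 1.00 F [ 0.1  0.3 -0.7] open 0.0467 j [ 0.05  0.48  0.47  2.05 -0.35  0.67  2.18]
tool yaw total 0.0058 (alt -3.1358) then shift [-0.0019 -0.0083  0.015 ]
```

```bash
python3 -m crank '[[[1,-0.002,-0.008,0,0],[1,0,0,0,0],[1,0,0,0,0],[1,0,0,0,0],[1,0,0,0,0],[1,0,0,0,0],[1,0,0,0,0],[1,0,0,0,0],[1,0,0,0,0],[1,0,0,0,0]]]' 60; python3 go.py .446 -.2545 .023 82
```

```text
t: 9.25
eef_pos: [0.4452, -0.2548, 0.0381]
eef_rot: [0.008, 0.753, 0.658, 0.004]
force: [0.6, -0.1, -2.0]
opening: 0.0468
t 9.25 pos [ 0.4452 -0.2548  0.0381] jaw deg 82.32 tilt 1.00 F [ 0.6 -0.1 -2. ] open 0.0468 j [ 0.05  0.47  0.47  2.07 -0.34  0.66  2.19]
tool yaw total 0.0055 (alt -3.1361) then shift [0.0005 0.0005 0.0151]
```

```bash
python3 -m crank '[[[1,0,0,0.008,0],[1,0,0,0.005,0],[1,0,0,0,0],[1,0,0,0,0],[1,0,0,0,0],[1,0,0,0,0],[1,0,0,0,0],[1,0,0,0,0],[1,0,0,0,0],[1,0,0,0,0]]]' 60; python3 go.py .446 -.2545 .023 82
```

```text
t: 10.25
eef_pos: [0.4454, -0.2549, 0.0239]
eef_rot: [0.008, 0.753, 0.658, 0.004]
force: [0.0, -0.0, 0.1]
opening: 0.047
t 10.25 pos [ 0.4454 -0.2549  0.0239] jaw deg 82.31 tilt 1.00 F [ 0.  -0.   0.1] open 0.0470 j [ 0.07  0.49  0.46  2.08 -0.36  0.63  2.21]
tool yaw total 0.0055 (alt -3.1361) then shift [0.0005 0.0005 0.0009]
```

```bash
python3 -m crank '[[[1,0,0,0.001,0],[0.5,0,0,0,0],[0,0,0,0,0],[-0.5,0,0,0,0],[-1,0,0,0,0],[-1,0,0,0,0],[-1,0,0,-0.02,0],[-1,0,0,-0.04,0],[-1,0,0,-0.04,0],[-1,0,0,-0.04,0]]]' 60; python3 go.py .434 .266 .16 74; python3 - <<'E'
from h import *
for n in("top","side"):
    a=cams.get_image(n)[:,:,::-1]; cv2.imwrite(f"pics/{n}1.png",a)
E
```

```text
t: 11.25
eef_pos: [0.4397, -0.2523, 0.1621]
eef_rot: [0.002, 0.753, 0.658, 0.0]
force: [0.3, -0.5, -0.2]
opening: 0.0855
t 11.25 pos [ 0.4397 -0.2523  0.1621] jaw deg 82.28 tilt 0.27 F [ 0.3 -0.5 -0.2] open 0.0855 j [-0.06  0.27  0.59  1.99 -0.18  0.93  2.05]
tool yaw total 0.1444 (alt -2.9971) then shift [ 0.4967 -0.1483  0.0002]
```

View pics/top1.png

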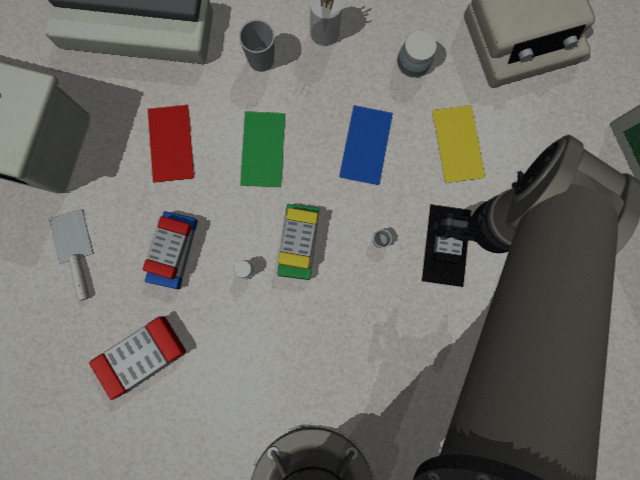

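View pics/side1.png

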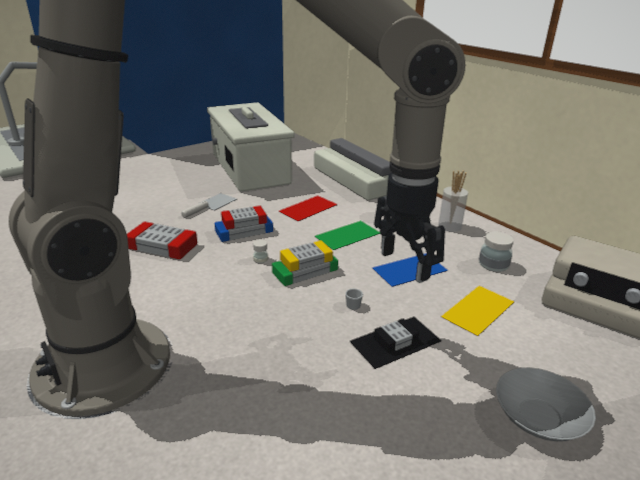

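The black cassette lies on its mat, at (448,245) in the top view and (396,335) in the side view. With the light unobstructed I refit the other four.

```bash
cat > f2.py <<'E'
from hull import *
import sys
sfx=sys.argv[1]; names=sys.argv[2].split(",")
ims={n:cv2.imread(f"pics/{n}{sfx}.png") for n in("top","side")}
A=dict(top=(130,200,210,300),side=(205,185,276,245)); Bq=dict(top=(265,190,335,290),side=(262,240,340,295))
G0=dict(red=((.434,.267,-.28),.028,A),blue=((.432,.272,-.26),0,A),yellow=((.45,.03,-.15),.028,Bq),green=((.448,.029,-.12),0,Bq))
for k in names:
    p0,z0,roi=G0[k]
    h={n:hullmask(ims[n],k,roi[n]) for n in ims}
    for nm,hh in(("both",h),("top",{"top":h["top"]}),("side",{"side":h["side"]})):
        p,f=hfit(p0,D[k],z0,hh); print(k,nm,p,"deg %.1f cost %.3f"%(np.degrees(p[2]),f))
E
python3 f2.py 1 red,blue,yellow,green; python3 go.py .452 .029 .16 80.7
python3 - <<'E'
from fit import *
# black fit on mat by silver/gradient in top & side
im=cv2.imread("pics/top1.png"); print(proj("top",[[.446,-.2545,.027]]))
ims={n:cv2.imread(f"pics/{n}1.png") for n in("top","side")}
print(fit((.446,-.254,-.14),D["black"],.003,{"side":ims["side"]}))
a=cv2.resize(im[195:295,410:480],None,fx=5,fy=5);b=cv2.resize(ims["side"][310:375,345:445],None,fx=4,fy=5)
draw("top",0,(.446,-.2545,np.radians(-7.9)),D["black"],.003,(255,0,255),5,410,195,a)
cv2.imwrite("pics/c2.png",np.hstack([a,np.vstack([b,np.zeros((175,400,3),np.uint8)])]))
E
```

```text
red both [ 0.4334  0.2661 -0.2822] deg -16.2 cost 0.140
red top [ 0.4336  0.2666 -0.2884] deg -16.5 cost 0.049
red side [ 0.4325  0.2653 -0.324 ] deg -18.6 cost 0.086
blue both [ 0.4316  0.2665 -0.216 ] deg -12.4 cost 0.269
blue top [ 0.4315  0.2656 -0.2203] deg -12.6 cost 0.049
blue side [ 0.4319  0.2654 -0.2489] deg -14.3 cost 0.218
yellow both [ 0.4518  0.0288 -0.1675] deg -9.6 cost 0.072
yellow top [ 0.4521  0.029  -0.1584] deg -9.1 cost 0.016
yellow side [ 0.4515  0.0287 -0.17  ] deg -9.7 cost 0.052
green both [ 0.4495  0.0295 -0.1164] deg -6.7 cost 0.235
green top [ 0.4491  0.0287 -0.1149] deg -6.6 cost 0.034
green side [ 0.4533  0.0325 -0.0408] deg -2.3 cost 0.176
t 11.35 pos [ 0.4436 -0.2546  0.1661] jaw deg 82.28 tilt 0.97 F [-0.1  0.2  0.2] open 0.0854 j [-0.06  0.27  0.59  1.98 -0.19  0.93  2.05]
tool yaw total 0.0275 (alt -3.1141) then shift [ 0.2813 -0.0376  0.0042]
[[449.6669 243.5313]]
(array([ 0.4586, -0.2606, -0.1498]), np.float64(-424.35162353515625))
```

View pics/c2.png

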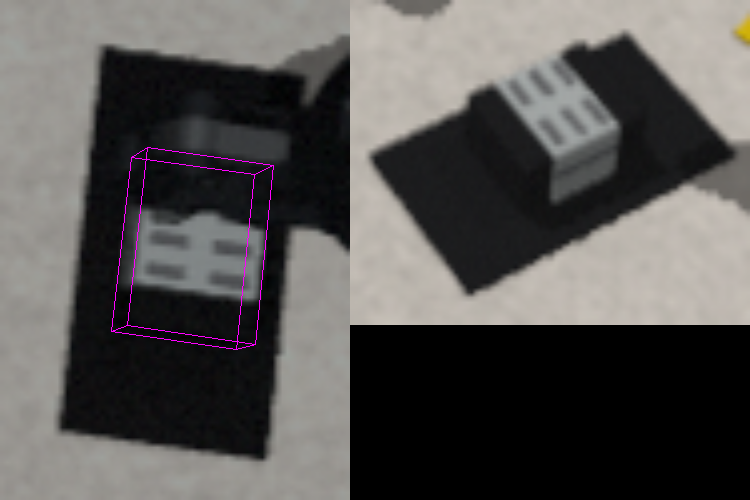

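```bash
python3 -m crank '[[[-1,0.02,-0.003,0,0.0275],[-1,0.045,-0.006,0,0],[-1,0.045,-0.006,0,0],[-1,0.045,-0.006,0,0],[-1,0.045,-0.006,0,0],[-1,0.04,-0.005,0,0],[-1,0.03,-0.004,0,0],[-1,0.01,-0.002,0,0],[-1,0,0,0,0],[-1,0,0,0,0]]]' 60; python3 go.py .452 .029 .10 80.7
```

```text
t: 12.35
eef_pos: [0.4508, 0.0347, 0.1613]
eef_rot: [0.01, 0.764, 0.645, 0.003]
force: [-0.3, -0.4, 0.3]
opening: 0.0853
t 12.35 pos [0.4508 0.0347 0.1613] jaw deg 80.34 tilt 1.18 F [-0.3 -0.4  0.3] open 0.0853 j [-0.56  0.14  0.42  2.11 -0.06  0.89  1.29]
tool yaw total -0.0063 (alt 3.1353) then shift [-0.005   0.0009  0.0614]
```

```bash
python3 -m crank '[[[-1,-0.005,0.001,0,-0.006],[-1,0,0,0.015,0],[-1,0,0,0.015,0],[-1,0,0,0.015,0],[-1,0,0,0.015,0],[-1,0,0,0,0],[-1,0,0,0,0],[-1,0,0,0,0],[-1,0,0,0,0],[-1,0,0,0,0]]]' 60; python3 go.py .452 .029 .048 80.7
python3 - <<'E'
from fit import *
im=cams.get_image("top")[:,:,::-1]; cv2.imwrite("pics/top2.png",im)
a=cv2.resize(im[195:295,410:480],None,fx=5,fy=5)
draw("top",0,(.446,-.2545,np.radians(-7.9)),D["black"],.003,(255,0,255),5,410,195,a)
b=cv2.resize(im[180:300,240:360],None,fx=4,fy=4)
cv2.imwrite("pics/c3.png",np.hstack([a[:480],b]))
E
```

```text
t: 13.35
eef_pos: [0.4542, 0.0121, 0.1023]
eef_rot: [0.013, 0.77, 0.638, 0.004]
force: [0.7, 0.4, 0.0]
opening: 0.0854
t 13.35 pos [0.4542 0.0121 0.1023] jaw deg 79.33 tilt 1.56 F [0.7 0.4 0. ] open 0.0854 j [-0.5   0.24  0.42  2.17 -0.12  0.74  1.38]
tool yaw total -0.0239 (alt 3.1177) then shift [ 0.0169 -0.0063  0.054 ]
```

View pics/c3.png

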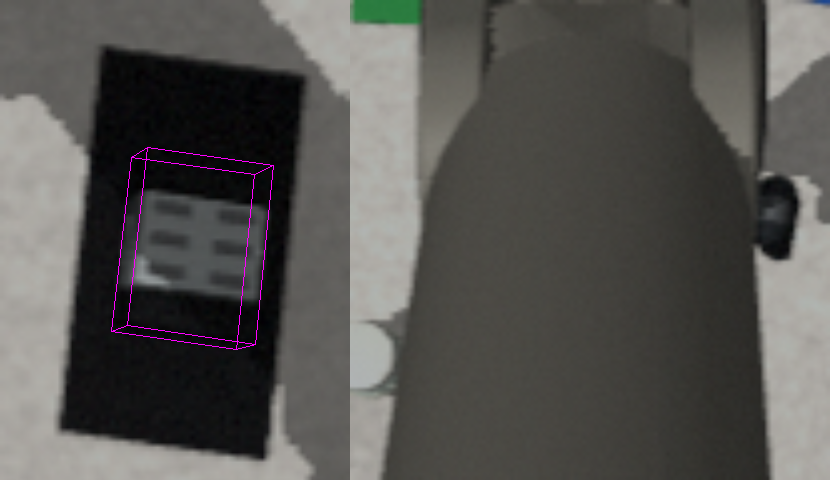

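The black cassette's steel panel centre is within about 1 mm of where a centred one should appear, at crop (199,244) against the expected (201,245). The arm hides the yellow stack in this view, so I correct the drift numerically and go down.

```bash
python3 -m crank '[[[-1,0.009,-0.003,0,-0.012],[-1,0.008,-0.003,0,-0.012],[-1,0,0,0,0],[-1,0,0,0.01,0],[-1,0,0,0.01,0],[-1,0,0,0.01,0],[-1,0,0,0,0],[-1,0,0,0,0],[-1,0,0,0,0],[-1,0,0,0,0]]]' 60; python3 go.py .452 .029 .048 80.7
```

```text
t: 14.4
eef_pos: [0.4516, 0.0317, 0.0689]
eef_rot: [0.013, 0.761, 0.649, 0.004]
force: [0.3, -1.1, 0.5]
opening: 0.0853
t 14.40 pos [0.4516 0.0317 0.0689] jaw deg 80.92 tilt 1.53 F [ 0.3 -1.1  0.5] open 0.0853 j [-0.51  0.3   0.38  2.19 -0.15  0.66  1.39]
tool yaw total 0.0039 (alt -3.1377) then shift [-0.0023  0.0004  0.0209]
```

```bash
python3 -m crank '[[[-1,-0.002,0,0,0],[-1,0,0,0.01,0],[-1,0,0,0.008,0],[-1,0,0,0,0],[-1,0,0,0,0],[-1,0,0,0,0],[-1,0,0,0,0],[-1,0,0,0,0],[-1,0,0,0,0],[-1,0,0,0,0]]]' 60; python3 go.py .452 .029 .048 80.7
```

```text
t: 15.4
eef_pos: [0.4524, 0.0293, 0.0501]
eef_rot: [0.013, 0.761, 0.649, 0.004]
force: [-0.3, 0.1, 0.4]
opening: 0.0854
t 15.40 pos [0.4524 0.0293 0.0501] jaw deg 80.91 tilt 1.61 F [-0.3  0.1  0.4] open 0.0854 j [-0.49  0.34  0.37  2.2  -0.18  0.61  1.42]
tool yaw total 0.0037 (alt -3.1379) then shift [-0.0004 -0.0004  0.0021]
```

```bash
python3 -m crank '[[[-1,0,0,0.002,0],[0,0,0,0,0],[0.5,0,0,0,0],[1,0,0,0,0],[1,0,0,0,0],[1,0,0,0,0],[1,0,0,0,0],[1,0,0,-0.01,0],[1,0,0,-0.02,0],[1,0,0,-0.02,0]]]' 60; python3 go.py .648 -.2843 .16 98.4; python3 - <<'E'
from h import *
b=cams.get_image("side")[:,:,::-1]
cv2.imwrite("pics/s3.png",cv2.resize(b[180:310,240:400],(800,600)))
E
```

```text
t: 16.4
eef_pos: [0.4474, 0.0292, 0.0971]
eef_rot: [0.011, 0.761, 0.649, 0.0]
force: [0.5, -0.5, -2.9]
opening: 0.0544
t 16.40 pos [0.4474 0.0292 0.0971] jaw deg 80.89 tilt 1.29 F [ 0.5 -0.5 -2.9] open 0.0544 j [-0.53  0.25  0.41  2.18 -0.12  0.73  1.36]
tool yaw total -0.3056 (alt 2.8360) then shift [-0.3404  0.1536 -0.0553]
```

View pics/s3.png

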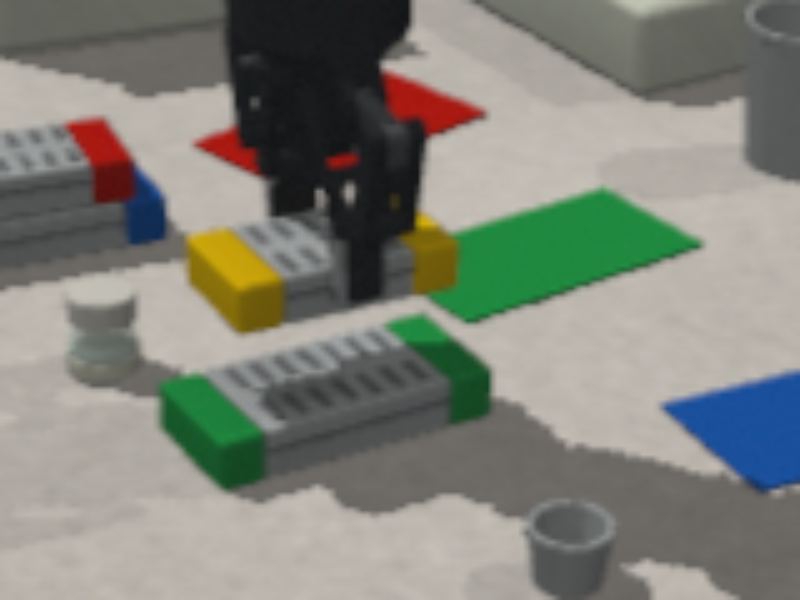

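The yellow cassette is lifted level, at (320,270) in the crop, and green stays in place at (325,400). Next I lift further and turn.

```bash
python3 -m crank '[[[1,0,0,-0.02,0],[1,0,0,-0.03,0],[1,0,0,-0.01,-0.075],[1,0,0,0,-0.075],[1,0,0,0,-0.075],[1,0,0,0,-0.075],[1,0,0,0,0],[1,0,0,0,0],[1,0,0,0,0],[1,0,0,0,0]]]' 60; python3 go.py .648 -.2843 .16 98.4
```

```text
t: 17.45
eef_pos: [0.4444, 0.0303, 0.1606]
eef_rot: [0.011, 0.652, 0.758, -0.0]
force: [0.9, 0.8, -3.0]
opening: 0.0546
t 17.45 pos [0.4444 0.0303 0.1606] jaw deg 98.53 tilt 1.28 F [ 0.9  0.8 -3. ] open 0.0546 j [-0.54  0.13  0.4   2.13 -0.04  0.88  1.6 ]
tool yaw total 0.0023 (alt -3.1392) then shift [-0.3409  0.1553  0.0087]
```

```bash
python3 -m crank '[[[1,-0.015,0.007,0,0],[1,-0.03,0.014,0,0],[1,-0.04,0.018,0,0],[1,-0.04,0.018,0,0],[1,-0.04,0.018,0,0],[1,-0.04,0.018,0,0],[1,-0.04,0.018,0,0],[1,-0.035,0.016,0,0],[1,-0.025,0.011,0,0],[1,-0.015,0.007,0,0]]]' 60; python3 go.py .648 -.2843 .16 98.4
```

```text
t: 18.45
eef_pos: [0.6426, -0.2686, 0.1622]
eef_rot: [0.008, 0.649, 0.761, -0.001]
force: [-0.5, -0.3, -3.6]
opening: 0.055
t 18.45 pos [ 0.6426 -0.2686  0.1622] jaw deg 99.07 tilt 0.93 F [-0.5 -0.3 -3.6] open 0.0550 j [ 0.02  0.59  0.47  1.53 -0.28  1.08  2.27]
tool yaw total 0.0118 (alt -3.1298) then shift [-0.0163  0.0031  0.0025]
```

```bash
python3 -m crank '[[[1,-0.008,0.002,0,0.012],[1,-0.008,0.001,0.01,0],[1,0,0,0.02,0],[1,0,0,0.02,0],[1,0,0,0.02,0],[1,0,0,0.02,0],[1,0,0,0.01,0],[1,0,0,0,0],[1,0,0,0,0],[1,0,0,0,0]]]' 60; python3 go.py .648 -.2843 .025 98.4
```

```text
t: 19.45
eef_pos: [0.647, -0.2822, 0.0534]
eef_rot: [0.004, 0.654, 0.757, -0.002]
force: [-0.3, -0.6, -3.0]
opening: 0.0548
t 19.45 pos [ 0.647  -0.2822  0.0534] jaw deg 98.39 tilt 0.49 F [-0.3 -0.6 -3. ] open 0.0548 j [ 0.07  0.72  0.42  1.57 -0.34  0.92  2.32]
tool yaw total -0.0003 (alt 3.1413) then shift [-0.002   0.0006  0.0284]
```

```bash
python3 -m crank '[[[1,-0.002,0.001,0.008,0],[1,0,0,0.008,0],[1,0,0,0.008,0],[1,0,0,0,0],[1,0,0,0,0],[1,0,0,0,0],[1,0,0,0,0],[1,0,0,0,0],[1,0,0,0,0],[1,0,0,0,0]]]' 60; python3 go.py .648 -.2843 .023 98.4
```

```text
t: 20.45
eef_pos: [0.6506, -0.2855, 0.0308]
eef_rot: [0.007, 0.654, 0.757, -0.001]
force: [-0.8, -0.2, -2.7]
opening: 0.0545
t 20.45 pos [ 0.6506 -0.2855  0.0308] jaw deg 98.38 tilt 0.78 F [-0.8 -0.2 -2.7] open 0.0545 j [ 0.08  0.75  0.41  1.57 -0.35  0.88  2.33]
tool yaw total -0.0004 (alt 3.1412) then shift [ 0.0017 -0.0025  0.0078]
```

```bash
python3 -m crank '[[[1,0.0015,-0.0025,0.003,0],[1,0,0,0.003,0],[1,0,0,0.001,0],[1,0,0,0,0],[1,0,0,0,0],[1,0,0,0,0],[1,0,0,0,0],[1,0,0,0,0],[1,0,0,0,0],[1,0,0,0,0]]]' 60; python3 go.py .648 -.2843 .023 98.4
```

```text
t: 21.45
eef_pos: [0.6482, -0.2846, 0.0243]
eef_rot: [0.007, 0.654, 0.757, -0.0]
force: [-0.1, 0.4, -1.8]
opening: 0.0549
t 21.45 pos [ 0.6482 -0.2846  0.0243] jaw deg 98.38 tilt 0.83 F [-0.1  0.4 -1.8] open 0.0549 j [ 0.08  0.75  0.41  1.58 -0.36  0.87  2.33]
tool yaw total -0.0004 (alt 3.1412) then shift [ 0.0003 -0.0002  0.0013]
```

```bash
python3 -m crank '[[[1,0,0,0.001,0],[0.5,0,0,0,0],[0,0,0,0,0],[-0.5,0,0,0,0],[-1,0,0,0,0],[-1,0,0,0,0],[-1,0,0,-0.02,0],[-1,0,0,-0.04,0],[-1,0,0,-0.04,0],[-1,0,0,-0.03,0]]]' 60; python3 go.py .4494 .0293 .15 83.3; python3 - <<'E'
from h import *
for n in("top","side"):
    a=cams.get_image(n)[:,:,::-1]; cv2.imwrite(f"pics/{n}3.png",a)
E
python3 f2.py 3 green
```

```text
t: 22.45
eef_pos: [0.6451, -0.2825, 0.1526]
eef_rot: [0.004, 0.654, 0.757, -0.002]
force: [0.3, -0.1, 0.7]
opening: 0.0854
t 22.45 pos [ 0.6451 -0.2825  0.1526] jaw deg 98.37 tilt 0.50 F [ 0.3 -0.1  0.7] open 0.0854 j [ 0.04  0.61  0.47  1.51 -0.29  1.08  2.29]
tool yaw total 0.2630 (alt -2.8786) then shift [ 0.2868 -0.2307 -0.0003]
green both [ 0.4514  0.0298 -0.1232] deg -7.1 cost 0.676
green top [ 0.4496  0.0288 -0.1081] deg -6.2 cost 0.475
green side [ 0.453   0.0316 -0.0789] deg -4.5 cost 0.185
```

View pics/side3.png

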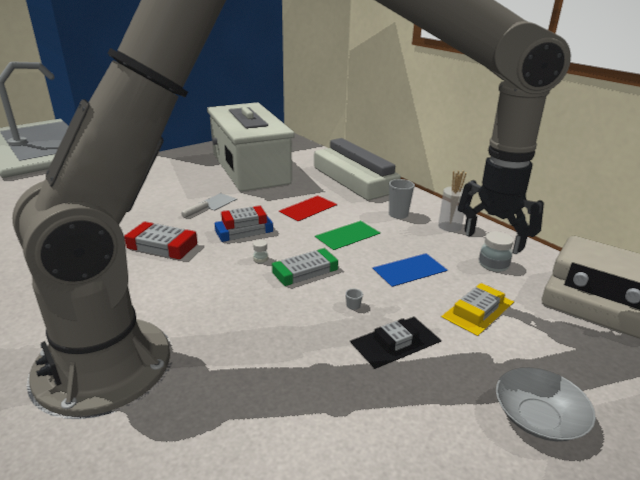

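The yellow cassette lies on its mat at (480,302) in the side view, and green is now free at (305,266). The green fit looked contaminated, so I check it.

```bash
python3 - <<'E'
from hull import *
ims={n:cv2.imread(f"pics/{n}3.png") for n in("top","side")}
roi=dict(top=(265,200,335,282),side=(262,248,340,290))
h={n:hullmask(ims[n],"green",roi[n]) for n in ims}
for nm,hh in(("both",h),("top",{"top":h["top"]}),("side",{"side":h["side"]})):
    p,f=hfit((.45,.03,-.12),D["green"],0,hh); print(nm,p,np.degrees(p[2]),f)
    if nm=="both":P0=p
x0,y0=255,190; a=cv2.resize(ims["top"][190:290,255:345],None,fx=4,fy=4); draw("top",0,P0,D["green"],0,(255,0,255),4,x0,y0,a)
cv2.polylines(a,[np.int32((h["top"]-[x0,y0]+.5)*4)],True,(255,255,255),1)
b=cv2.resize(ims["side"][235:300,255:350],None,fx=4,fy=4); draw("side",0,P0,D["green"],0,(255,0,255),4,255,235,b)
cv2.polylines(b,[np.int32((h["side"]-[255,235]+.5)*4)],True,(255,255,255),1)
c=np.zeros((400,740,3),np.uint8); c[:400,:360]=a; c[:260,360:]=b; cv2.imwrite("pics/c4.png",c)
E
```

```text
both [ 0.4499  0.0287 -0.112 ] -6.418140228470412 0.5779884840092644
top [ 0.4498  0.0287 -0.1093] -6.2639352821825485 0.47575253617162816
side [ 0.4504  0.029  -0.105 ] -6.01324768642087 0.10035001557660943
```

View pics/c4.png

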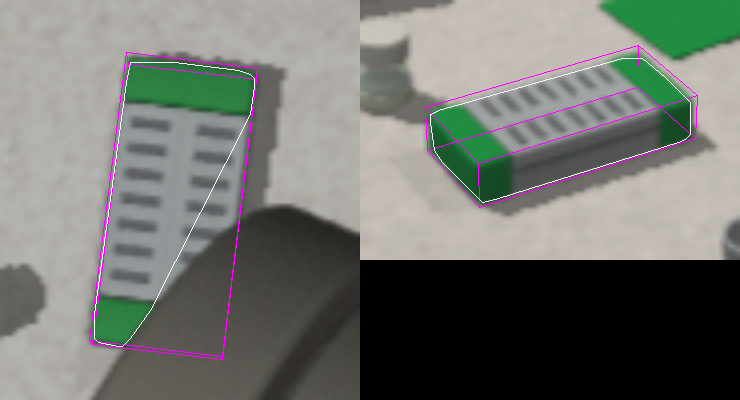

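The overlay matches green in both views; the arm only hides its near corner in the top crop. Moving to green.

```bash
python3 go.py .450 .0288 .13 83.6; python3 -m crank '[[[-1,0.01,-0.008,0,0.086],[-1,0.03,-0.023,0,0.086],[-1,0.04,-0.03,0,0.086],[-1,0.04,-0.031,0,0],[-1,0.04,-0.031,0,0],[-1,0.04,-0.031,0,0],[-1,0.04,-0.031,0,0],[-1,0.03,-0.023,0,0],[-1,0.01,-0.008,0,0],[-1,0,0,0,0]]]' 60; python3 go.py .450 .0288 .13 83.6
```

```text
t 22.55 pos [ 0.6476 -0.2841  0.1562] jaw deg 98.36 tilt 0.92 F [-0.3  0.1  0.1] open 0.0856 j [ 0.04  0.61  0.47  1.5  -0.29  1.08  2.29]
tool yaw total 0.2576 (alt -2.8840) then shift [ 0.2893 -0.2314  0.0203]
t: 23.55
eef_pos: [0.4508, 0.0143, 0.1451]
eef_rot: [0.01, 0.749, 0.662, -0.0]
force: [0.4, -0.9, 0.2]
opening: 0.085
t 23.55 pos [0.4508 0.0143 0.1451] jaw deg 82.94 tilt 1.19 F [ 0.4 -0.9  0.2] open 0.0850 j [-0.63  0.18  0.55  2.13 -0.1   0.85  1.42]
tool yaw total -0.0115 (alt 3.1301) then shift [ 0.0145 -0.0026  0.0148]
```

```bash
python3 -m crank '[[[-1,0.007,-0.001,0,-0.012],[-1,0.007,-0.001,0.01,0],[-1,0,0,0.02,0],[-1,0,0,0.02,0],[-1,0,0,0.02,0],[-1,0,0,0.01,0],[-1,0,0,0,0],[-1,0,0,0,0],[-1,0,0,0,0],[-1,0,0,0,0]]]' 60; python3 go.py .450 .0288 .022 83.6
```

```text
t: 24.55
eef_pos: [0.4582, 0.0229, 0.0608]
eef_rot: [0.014, 0.748, 0.663, 0.001]
force: [1.0, -0.2, 0.1]
opening: 0.0854
t 24.55 pos [0.4582 0.0229 0.0608] jaw deg 83.07 tilt 1.60 F [ 1.  -0.2  0.1] open 0.0854 j [-0.57  0.34  0.48  2.18 -0.23  0.65  1.51]
tool yaw total -0.0093 (alt 3.1323) then shift [ 0.0056 -0.0097  0.0385]
```

```bash
python3 -m crank '[[[-1,0.006,-0.009,0,-0.009],[-1,0,0,0.01,0],[-1,0,0,0.01,0],[-1,0,0,0.01,0],[-1,0,0,0.005,0],[-1,0,0,0,0],[-1,0,0,0,0],[-1,0,0,0,0],[-1,0,0,0,0],[-1,0,0,0,0]]]' 60; python3 go.py .450 .0288 .022 83.6
```

```text
t: 25.55
eef_pos: [0.4511, 0.0304, 0.0234]
eef_rot: [0.014, 0.745, 0.667, 0.002]
force: [-1.3, 0.1, 0.5]
opening: 0.0855
t 25.55 pos [0.4511 0.0304 0.0234] jaw deg 83.66 tilt 1.67 F [-1.3  0.1  0.5] open 0.0855 j [-0.55  0.4   0.44  2.22 -0.28  0.55  1.55]
tool yaw total 0.0010 (alt -3.1405) then shift [-0.0017 -0.0009  0.0014]
```

```bash
python3 -m crank '[[[-1,-0.001,-0.001,0.001,0],[0,0,0,0,0],[0.5,0,0,0,0],[1,0,0,0,0],[1,0,0,0,0],[1,0,0,0,0],[1,0,0,0,0],[1,0,0,-0.01,0],[1,0,0,-0.02,0],[1,0,0,-0.02,0]]]' 80; python3 go.py .633 .1007 .11 88; python3 - <<'E'
from h import *
b=cams.get_image("side")[:,:,::-1]
cv2.imwrite("pics/s4.png",cv2.resize(b[180:310,240:400],(800,600)))
E
```

```text
t: 26.55
eef_pos: [0.4453, 0.0295, 0.0726]
eef_rot: [0.012, 0.745, 0.667, -0.001]
force: [0.3, -0.1, -2.9]
opening: 0.0605
t 26.55 pos [0.4453 0.0295 0.0726] jaw deg 83.61 tilt 1.43 F [ 0.3 -0.1 -2.9] open 0.0605 j [-0.61  0.3   0.5   2.2  -0.2   0.67  1.48]
tool yaw total -0.0766 (alt 3.0650) then shift [ 0.077   0.1857 -0.0358]
```

View pics/s4.png

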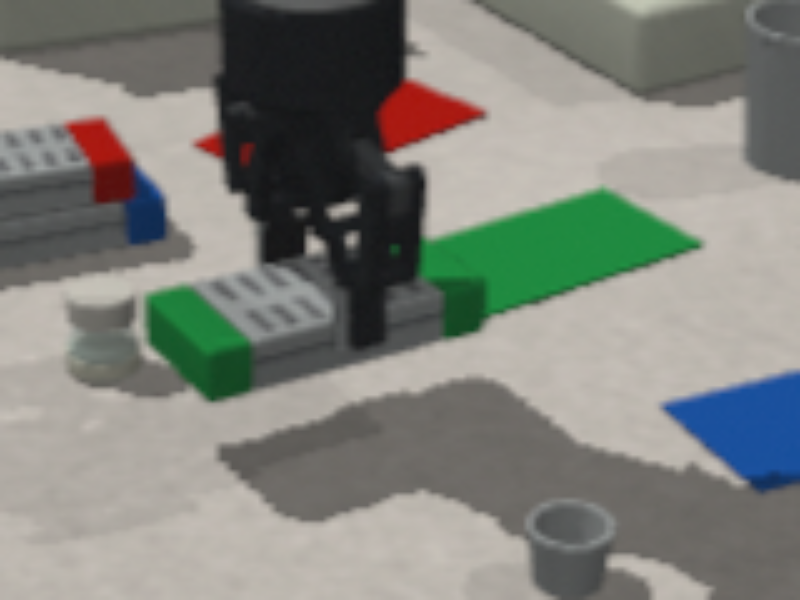

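Green is held level, at (315,320) in the crop. I carry it to its mat.

```bash
python3 -m crank '[[[1,0,0,-0.02,-0.04],[1,0,0.01,-0.016,-0.037],[1,0.01,0.022,0,0],[1,0.012,0.03,0,0],[1,0.012,0.03,0,0],[1,0.012,0.03,0,0],[1,0.012,0.03,0,0],[1,0.01,0.02,0,0],[1,0.008,0.01,0,0],[1,0,0,0,0]]]' 80; python3 go.py .633 .1007 .06 88
```

```text
t: 27.6
eef_pos: [0.6317, 0.1039, 0.1103]
eef_rot: [0.01, 0.718, 0.696, -0.001]
force: [-0.4, 0.4, -2.7]
opening: 0.0604
t 27.60 pos [0.6317 0.1039 0.1103] jaw deg 88.29 tilt 1.16 F [-0.4  0.4 -2.7] open 0.0604 j [-0.57  0.55  0.45  1.71 -0.26  0.93  1.52]
tool yaw total 0.0050 (alt -3.1366) then shift [-0.0023  0.0008  0.0504]
```

```bash
python3 -m crank '[[[1,-0.002,0.001,0.01,0.005],[1,0,0,0.02,0],[1,0,0,0.02,0],[1,0,0,0.01,0],[1,0,0,0.008,0],[1,0,0,0,0],[1,0,0,0,0],[1,0,0,0,0],[1,0,0,0,0],[1,0,0,0,0]]]' 80; python3 go.py .633 .1007 .025 88
```

```text
t: 28.6
eef_pos: [0.6284, 0.0961, 0.0386]
eef_rot: [0.009, 0.721, 0.693, -0.004]
force: [0.7, -0.3, -2.9]
opening: 0.0605
t 28.60 pos [0.6284 0.0961 0.0386] jaw deg 87.76 tilt 1.14 F [ 0.7 -0.3 -2.9] open 0.0605 j [-0.53  0.63  0.41  1.76 -0.31  0.81  1.56]
tool yaw total -0.0042 (alt 3.1374) then shift [0.005  0.0043 0.0135]
```

```bash
python3 -m crank '[[[1,0.005,0.004,0,-0.004],[1,0,0,0.005,0],[1,0,0,0.004,0],[1,0,0,0.002,0],[1,0,0,0,0],[1,0,0,0,0],[1,0,0,0,0],[1,0,0,0,0],[1,0,0,0,0],[1,0,0,0,0]]]' 80; python3 go.py .633 .1007 .025 88
```

```text
t: 29.6
eef_pos: [0.634, 0.1017, 0.0276]
eef_rot: [0.01, 0.719, 0.695, -0.003]
force: [0.1, 0.6, -2.9]
opening: 0.06
t 29.60 pos [0.634  0.1017 0.0276] jaw deg 88.04 tilt 1.15 F [ 0.1  0.6 -2.9] open 0.0600 j [-0.53  0.66  0.4   1.75 -0.32  0.79  1.56]
tool yaw total 0.0007 (alt -3.1409) then shift [-0.001  -0.001   0.0026]
```

```bash
python3 -m crank '[[[1,-0.001,-0.001,0.002,0],[1,0,0,0.001,0],[1,0,0,0,0],[0.5,0,0,0,0],[0,0,0,0,0],[-1,0,0,0,0],[-1,0,0,0,0],[-1,0,0,-0.02,0],[-1,0,0,-0.04,0],[-1,0,0,-0.04,0]]]' 80; python3 go.py .4336 .2663 .15 73.6; python3 - <<'E'
from h import *
for n in("top","side"):
    a=cams.get_image(n)[:,:,::-1]; cv2.imwrite(f"pics/{n}4.png",a)
E
```

```text
t: 30.6
eef_pos: [0.6294, 0.1018, 0.1238]
eef_rot: [0.007, 0.719, 0.695, -0.006]
force: [0.6, 0.6, 0.9]
opening: 0.0853
t 30.60 pos [0.6294 0.1018 0.1238] jaw deg 88.02 tilt 1.12 F [0.6 0.6 0.9] open 0.0853 j [-0.57  0.54  0.46  1.7  -0.25  0.97  1.51]
tool yaw total 0.2518 (alt -2.8898) then shift [ 0.102  -0.2342 -0.0287]
```

View pics/side4.png

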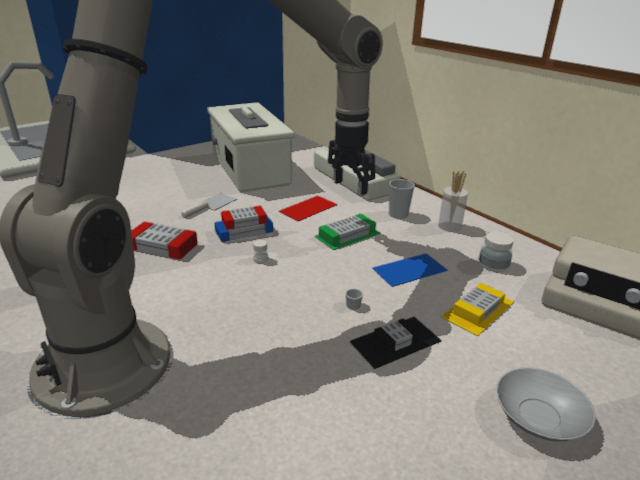

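View pics/top4.png

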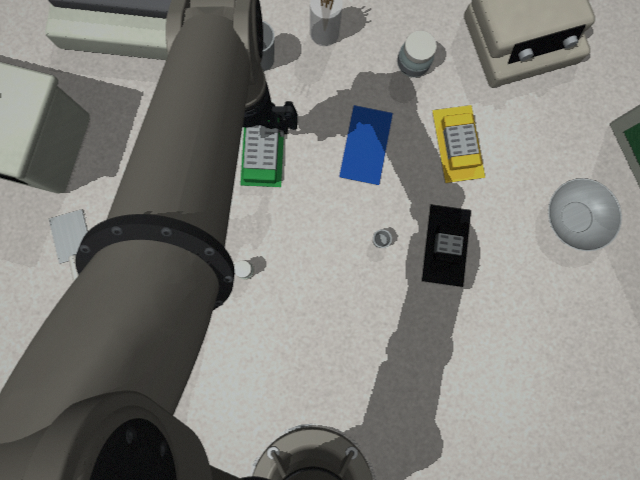

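Green, yellow and black lie on their mats, at (263,152), (461,142) and (448,245) in the top view. Next is the small red cassette.

```bash
python3 -m crank '[[[-1,0,0,-0.02,0.083],[-1,0,0,0,0.083],[-1,0.01,-0.025,0,0.083],[-1,0.016,-0.037,0,0],[-1,0.018,-0.042,0,0],[-1,0.018,-0.042,0,0],[-1,0.018,-0.042,0,0],[-1,0.016,-0.036,0,0],[-1,0.006,-0.01,0,0],[-1,0,0,0,0]]]' 60; python3 go.py .4335 .2664 .09 73.7
```

```text
t: 31.7
eef_pos: [0.4352, 0.2693, 0.1434]
eef_rot: [0.014, 0.804, 0.594, 0.004]
force: [-0.3, 0.0, 0.2]
opening: 0.0854
t 31.70 pos [0.4352 0.2693 0.1434] jaw deg 72.86 tilt 1.65 F [-0.3  0.   0.2] open 0.0854 j [-1.1   0.3   0.53  2.   -0.16  0.88  0.78]
tool yaw total -0.0146 (alt 3.1270) then shift [-0.0028 -0.0023  0.0533]
```

```bash
python3 -m crank '[[[-1,-0.003,-0.002,0,-0.0146],[-1,0,0,0.015,0],[-1,0,0,0.02,0],[-1,0,0,0.015,0],[-1,0,0,0,0],[-1,0,0,0,0],[-1,0,0,0,0],[-1,0,0,0,0],[-1,0,0,0,0],[-1,0,0,0,0]]]' 60; python3 go.py .4335 .2664 .048 73.7
```

```text
t: 32.7
eef_pos: [0.4451, 0.2568, 0.096]
eef_rot: [0.017, 0.804, 0.594, 0.009]
force: [-0.2, 0.4, -0.2]
opening: 0.0855
t 32.70 pos [0.4451 0.2568 0.096 ] jaw deg 72.85 tilt 2.20 F [-0.2  0.4 -0.2] open 0.0855 j [-1.05  0.37  0.51  2.04 -0.21  0.77  0.85]
tool yaw total -0.0149 (alt 3.1267) then shift [ 0.0062 -0.0157  0.0474]
```

```bash
python3 -m crank '[[[-1,0.003,-0.008,0,-0.015],[-1,0.003,-0.008,0,0],[-1,0,0,0,0],[-1,0,0,0.01,0],[-1,0,0,0.01,0],[-1,0,0,0.006,0],[-1,0,0,0,0],[-1,0,0,0,0],[-1,0,0,0,0],[-1,0,0,0,0]]]' 60; python3 go.py .4335 .2664 .048 73.7
```

```text
t: 33.7
eef_pos: [0.4306, 0.2679, 0.0666]
eef_rot: [0.017, 0.799, 0.601, 0.008]
force: [-0.1, 0.1, 0.0]
opening: 0.0851
t 33.70 pos [0.4306 0.2679 0.0666] jaw deg 73.86 tilt 2.17 F [-0.1  0.1  0. ] open 0.0851 j [-1.06  0.41  0.48  2.07 -0.23  0.7   0.85]
tool yaw total 0.0028 (alt -3.1387) then shift [-0.0005  0.0025  0.0187]
```

```bash
python3 -m crank '[[[-1,0,0.0025,0.006,0.003],[-1,0,0,0.006,0],[-1,0,0,0.005,0],[-1,0,0,0,0],[-1,0,0,0,0],[-1,0,0,0,0],[-1,0,0,0,0],[-1,0,0,0,0],[-1,0,0,0,0],[-1,0,0,0,0]]]' 60; python3 go.py .4335 .2664 .048 73.7; python3 - <<'E'
from h import *
b=cams.get_image("side")[:,:,::-1]
cv2.imwrite("pics/s5.png",cv2.resize(b[150:270,180:340],(800,600)))
E
```

```text
t: 34.7
eef_pos: [0.4344, 0.2673, 0.0489]
eef_rot: [0.017, 0.8, 0.599, 0.009]
force: [-0.4, 0.1, -0.2]
opening: 0.0851
t 34.70 pos [0.4344 0.2673 0.0489] jaw deg 73.67 tilt 2.21 F [-0.4  0.1 -0.2] open 0.0851 j [-1.03  0.44  0.46  2.08 -0.26  0.66  0.87]
tool yaw total -0.0004 (alt 3.1412) then shift [-0.0011 -0.0007  0.0008]
```

View pics/s5.png

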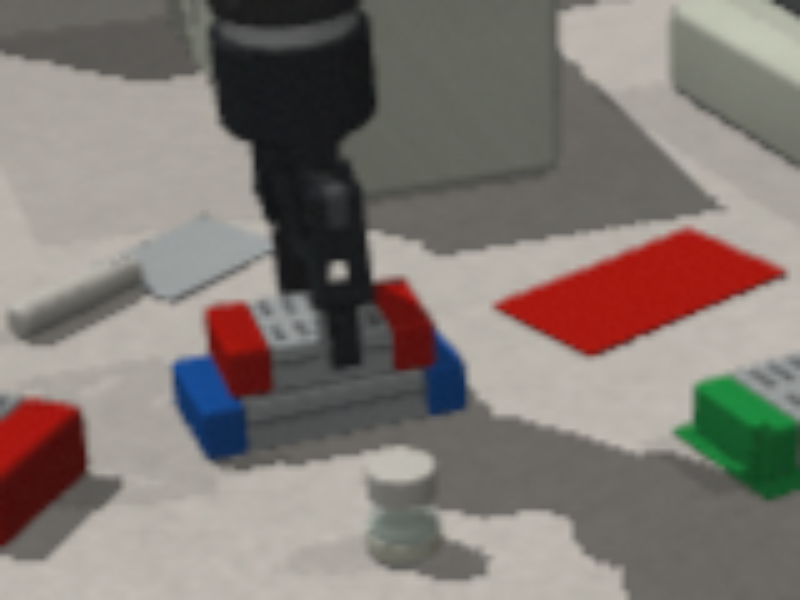

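The fingers straddle the middle of the small red cassette, at (340,330) in the crop, with blue below it. I close and lift.

```bash
python3 -m crank '[[[-1,-0.001,-0.001,0,0],[0,0,0,0,0],[0.5,0,0,0,0],[1,0,0,0,0],[1,0,0,0,0],[1,0,0,0,0],[1,0,0,0,0],[1,0,0,-0.01,0],[1,0,0,-0.02,0],[1,0,0,-0.02,0]]]' 60; python3 go.py .6435 .281 .11 97; python3 - <<'E'
from h import *
b=cams.get_image("side")[:,:,::-1]
cv2.imwrite("pics/s6.png",cv2.resize(b[150:270,180:340],(640,480)))
E
```

```text
t: 35.75
eef_pos: [0.4284, 0.2652, 0.098]
eef_rot: [0.017, 0.8, 0.599, 0.005]
force: [0.1, 0.2, -2.2]
opening: 0.055
t 35.75 pos [0.4284 0.2652 0.098 ] jaw deg 73.64 tilt 2.06 F [ 0.1  0.2 -2.2] open 0.0550 j [-1.09  0.35  0.51  2.05 -0.19  0.77  0.82]
tool yaw total -0.4076 (alt 2.7339) then shift [-0.0107  0.2157 -0.0047]
```

View pics/s6.png

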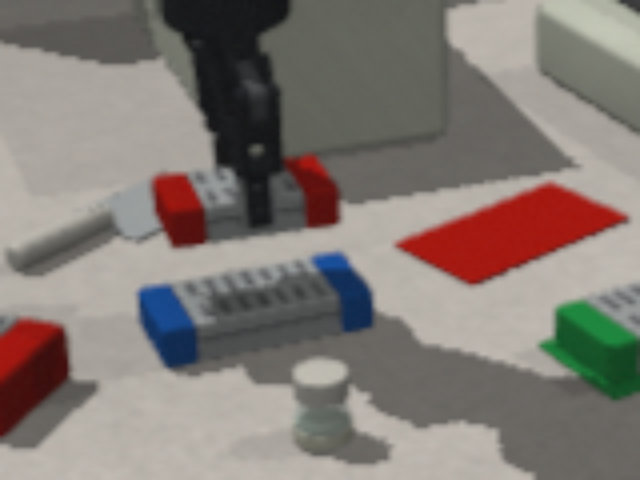

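Red is lifted level, at (245,200), and blue stays at (255,310). Next I turn and carry red to the red mat.

```bash
python3 -m crank '[[[1,0,0,-0.02,-0.08],[1,0,0,-0.01,-0.08],[1,0,0,0,-0.08],[1,0,0,0,-0.08],[1,0,0,0,-0.088],[1,0,0,0,0],[1,0,0.02,0,0],[1,0,0.03,0,0],[1,0,0.03,0,0],[1,0,0.03,0,0]]]' 60; python3 go.py .6435 .281 .11 97
```

```text
t: 36.8
eef_pos: [0.5334, 0.2818, 0.1328]
eef_rot: [0.015, 0.658, 0.753, 0.001]
force: [0.0, 1.5, -2.1]
opening: 0.0551
t 36.80 pos [0.5334 0.2818 0.1328] jaw deg 97.72 tilt 1.71 F [ 0.   1.5 -2.1] open 0.0551 j [-0.9   0.45  0.43  1.79 -0.2   0.93  1.31]
tool yaw total 0.0126 (alt -3.1290) then shift [-0.0137  0.1086  0.0254]
```

```bash
python3 -m crank '[[[1,-0.003,0.02,0,0.0126],[1,-0.004,0.03,0,0],[1,-0.003,0.03,0,0],[1,-0.002,0.015,0,0],[1,0,0.005,0,0],[1,0,0,0,0],[1,0,0,0.02,0],[1,0,0,0.02,0],[1,0,0,0,0],[1,0,0,0,0]]]' 60; python3 go.py .6435 .281 .05 97
```

```text
t: 37.8
eef_pos: [0.6361, 0.2819, 0.0896]
eef_rot: [0.014, 0.667, 0.745, -0.002]
force: [0.3, -0.2, -2.3]
opening: 0.0548
t 37.80 pos [0.6361 0.2819 0.0896] jaw deg 96.26 tilt 1.59 F [ 0.3 -0.2 -2.3] open 0.0548 j [-0.76  0.66  0.4   1.58 -0.26  0.96  1.4 ]
tool yaw total -0.0128 (alt 3.1288) then shift [-0.0009  0.0067  0.0397]
```

```bash
python3 -m crank '[[[1,-0.001,0.006,0,-0.0128],[1,0,0,0.015,0],[1,0,0,0.015,0],[1,0,0,0.01,0],[1,0,0,0.008,0],[1,0,0,0.006,0],[1,0,0,0,0],[1,0,0,0,0],[1,0,0,0,0],[1,0,0,0,0]]]' 60; python3 go.py .6435 .281 .023 97
```

```text
t: 38.8
eef_pos: [0.644, 0.2815, 0.0335]
eef_rot: [0.014, 0.662, 0.749, -0.001]
force: [0.2, -0.0, -2.3]
opening: 0.0546
t 38.80 pos [0.644  0.2815 0.0335] jaw deg 97.08 tilt 1.60 F [ 0.2 -0.  -2.3] open 0.0546 j [-0.74  0.73  0.38  1.59 -0.29  0.87  1.43]
tool yaw total 0.0014 (alt -3.1402) then shift [-0.0002 -0.0008  0.0105]
```

```bash
python3 -m crank '[[[1,0,-0.001,0.005,0],[1,0,0,0.004,0],[1,0,0,0.001,0],[1,0,0,0,0],[1,0,0,0,0],[1,0,0,0,0],[1,0,0,0,0],[1,0,0,0,0],[1,0,0,0,0],[1,0,0,0,0]]]' 60; python3 go.py .6435 .281 .0235 97
```

```text
t: 39.8
eef_pos: [0.6444, 0.2817, 0.0255]
eef_rot: [0.014, 0.662, 0.749, 0.001]
force: [-1.1, -0.3, -0.2]
opening: 0.0547
t 39.80 pos [0.6444 0.2817 0.0255] jaw deg 97.08 tilt 1.64 F [-1.1 -0.3 -0.2] open 0.0547 j [-0.73  0.74  0.37  1.59 -0.29  0.86  1.43]
tool yaw total 0.0014 (alt -3.1401) then shift [-0.0006 -0.001   0.002 ]
```

```bash
python3 -m crank '[[[1,-0.0005,-0.001,0.001,0],[1,0,0,0,0],[0.5,0,0,0,0],[0,0,0,0,0],[-1,0,0,0,0],[-1,0,0,0,0],[-1,0,0,-0.02,0],[-1,0,0,-0.04,0],[-1,0,0,-0.03,0],[-1,0,0,-0.02,0]]]' 60; python3 go.py .4315 .266 .13 77.5; python3 - <<'E'
from h import *
for n in("top","side"):
    a=cams.get_image(n)[:,:,::-1]; cv2.imwrite(f"pics/{n}5.png",a)
E
cat > f3.py <<'E'
from hull import *
import sys
s=sys.argv[1]
ims={n:cv2.imread(f"pics/{n}{s}.png") for n in("top","side")}
roi=dict(top=(130,200,210,300),side=(205,195,278,245))
h={n:hullmask(ims[n],"blue",roi[n]) for n in ims}
for nm,hh in(("both",h),("top",{"top":h["top"]}),("side",{"side":h["side"]})):
    p,f=hfit((.432,.266,-.22),D["blue"],0,hh); print(nm,p,np.degrees(p[2]),f)
    if nm=="both":P0=p
a=cv2.resize(ims["top"][195:300,125:215],None,fx=4,fy=4); draw("top",0,P0,D["blue"],0,(255,0,255),4,125,195,a)
b=cv2.resize(ims["side"][185:250,200:295],None,fx=4,fy=4); draw("side",0,P0,D["blue"],0,(255,0,255),4,200,185,b)
c=np.zeros((420,740,3),np.uint8); c[:420,:360]=a; c[:260,360:]=b; cv2.imwrite(f"pics/d{s}.png",c)
E
python3 f3.py 5
```

```text
t: 40.8
eef_pos: [0.6393, 0.282, 0.1338]
eef_rot: [0.014, 0.662, 0.749, -0.003]
force: [0.6, 0.0, 0.3]
opening: 0.0856
t 40.80 pos [0.6393 0.282  0.1338] jaw deg 97.06 tilt 1.58 F [0.6 0.  0.3] open 0.0856 j [-0.77  0.61  0.42  1.54 -0.24  1.04  1.4 ]
tool yaw total 0.3414 (alt -2.8002) then shift [-0.0605 -0.1995  0.0024]
both [ 0.4318  0.2668 -0.2155] -12.34965105140954 0.15565965200088117
top [ 0.4316  0.2659 -0.2107] -12.072039002384873 0.04959547180927732
side [ 0.4319  0.266  -0.2423] -13.880364614391036 0.10395446375074895
```

View pics/d5.png

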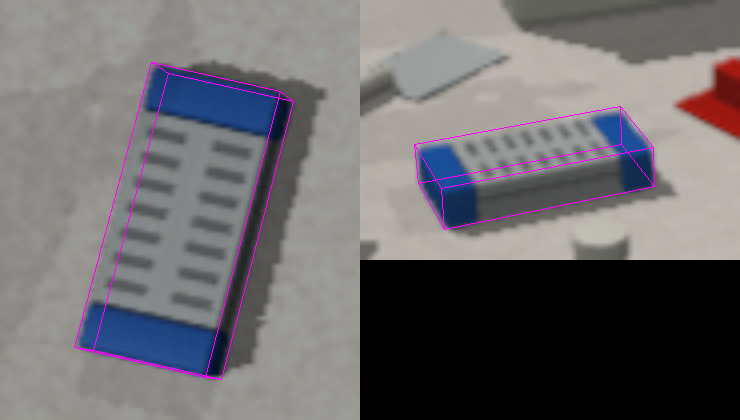

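View pics/side5.png

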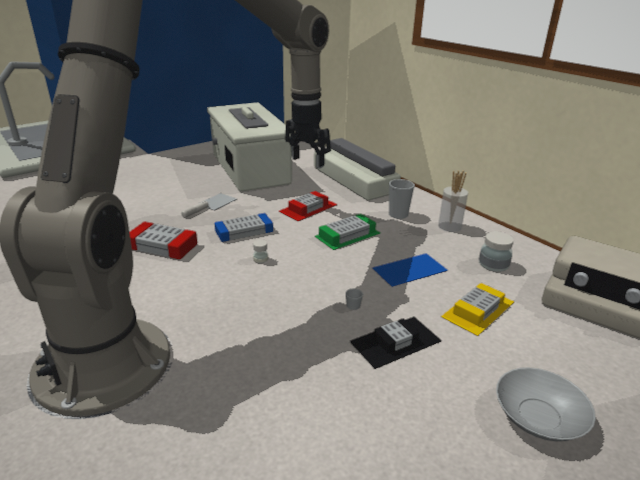

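Red is on its mat at (308,205) in the side view, and blue stands alone at (245,227). The blue fit agrees in both views. I go to it with gentler steps.

```bash
python3 -m crank '[[[-1,0,0,0,0.085],[-1,0,0,0,0.085],[-1,0,0,0,0.085],[-1,-0.005,-0.02,0,0.085],[-1,-0.011,-0.036,0,0],[-1,-0.012,-0.04,0,0],[-1,-0.012,-0.04,0,0],[-1,-0.012,-0.035,0,0],[-1,-0.008,-0.02,0,0],[-1,0,0,0,0]]]' 80; python3 go.py .4317 .266 .09 77.3
```

```text
t: 41.9
eef_pos: [0.4306, 0.2613, 0.1215]
eef_rot: [0.015, 0.784, 0.621, -0.004]
force: [0.8, 0.3, 0.6]
opening: 0.0854
t 41.90 pos [0.4306 0.2613 0.1215] jaw deg 76.71 tilt 1.81 F [0.8 0.3 0.6] open 0.0854 j [-1.11  0.33  0.55  2.03 -0.19  0.85  0.88]
tool yaw total -0.0103 (alt 3.1313) then shift [ 0.0056 -0.0006  0.0313]
```

```bash
python3 -m crank '[[[-1,0.005,0,0,-0.01],[-1,0,0,0.01,0],[-1,0,0,0.02,0],[-1,0,0,0.02,0],[-1,0,0,0.01,0],[-1,0,0,0,0],[-1,0,0,0,0],[-1,0,0,0,0],[-1,0,0,0,0],[-1,0,0,0,0]]]' 80; python3 go.py .4317 .266 .022 77.3
```

```text
t: 42.9
eef_pos: [0.4425, 0.2662, 0.0583]
eef_rot: [0.018, 0.782, 0.623, 0.0]
force: [-0.5, -0.5, 0.4]
opening: 0.0855
t 42.90 pos [0.4425 0.2662 0.0583] jaw deg 77.11 tilt 2.05 F [-0.5 -0.5  0.4] open 0.0855 j [-1.05  0.45  0.5   2.05 -0.27  0.71  0.95]
tool yaw total -0.0033 (alt 3.1383) then shift [-0.0018 -0.0115  0.036 ]
```

```bash
python3 -m crank '[[[-1,-0.001,-0.006,0,-0.003],[-1,-0.001,-0.005,0,0],[-1,0,0,0.01,0],[-1,0,0,0.01,0],[-1,0,0,0.008,0],[-1,0,0,0.004,0],[-1,0,0,0,0],[-1,0,0,0,0],[-1,0,0,0,0],[-1,0,0,0,0]]]' 80; python3 go.py .4317 .266 .022 77.3
```

```text
t: 43.9
eef_pos: [0.431, 0.2661, 0.0235]
eef_rot: [0.018, 0.781, 0.625, 0.001]
force: [-0.3, 0.3, 0.7]
opening: 0.0853
t 43.90 pos [0.431  0.2661 0.0235] jaw deg 77.33 tilt 2.03 F [-0.3  0.3  0.7] open 0.0853 j [-1.04  0.49  0.46  2.08 -0.3   0.63  0.98]
tool yaw total 0.0004 (alt -3.1412) then shift [0.0001 0.0006 0.0015]
```

```bash
python3 -m crank '[[[-1,0,0.001,0.001,0],[0,0,0,0,0],[0.5,0,0,0,0],[1,0,0,0,0],[1,0,0,0,0],[1,0,0,0,0],[1,0,0,0,0],[1,0,0,-0.01,0],[1,0,0,-0.02,0],[1,0,0,-0.03,0]]]' 80; python3 go.py .6438 -.102 .13 79.1; python3 - <<'E'
from h import *
b=cams.get_image("side")[:,:,::-1]
cv2.imwrite("pics/s7.png",cv2.resize(b[150:270,180:340],(640,480)))
E
```

```text
t: 44.9
eef_pos: [0.4273, 0.265, 0.0818]
eef_rot: [0.018, 0.781, 0.625, -0.005]
force: [0.6, 1.5, -2.3]
opening: 0.0601
t 44.90 pos [0.4273 0.265  0.0818] jaw deg 77.31 tilt 2.11 F [ 0.6  1.5 -2.3] open 0.0601 j [-1.1   0.39  0.53  2.06 -0.23  0.76  0.91]
tool yaw total -0.0313 (alt 3.1103) then shift [-0.3208  0.2828 -0.0325]
```

View pics/s7.png

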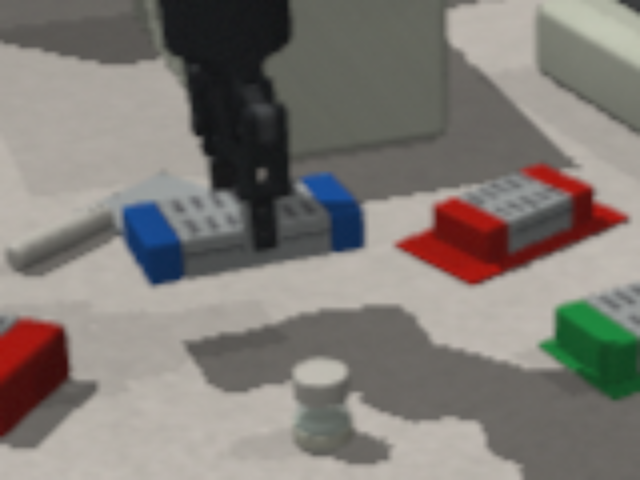

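Blue is lifted level, at (245,225). I raise it and carry it over green with more than 80 mm clearance.

```bash
python3 -m crank '[[[1,0,0,-0.02,-0.03],[1,0,0,-0.03,0],[1,-0.01,0.009,-0.01,0],[1,-0.02,0.018,0,0],[1,-0.03,0.026,0,0],[1,-0.03,0.026,0,0],[1,-0.03,0.026,0,0],[1,-0.03,0.026,0,0],[1,-0.03,0.026,0,0],[1,-0.03,0.026,0,0]]]' 80; python3 go.py .6438 -.102 .13 79.1
```

```text
t: 45.95
eef_pos: [0.5704, 0.0202, 0.156]
eef_rot: [0.015, 0.767, 0.642, -0.001]
force: [1.3, 0.1, -3.1]
opening: 0.0605
t 45.95 pos [0.5704 0.0202 0.156 ] jaw deg 79.81 tilt 1.74 F [ 1.3  0.1 -3.1] open 0.0605 j [-0.62  0.4   0.63  1.86 -0.26  0.95  1.51]
tool yaw total 0.0123 (alt -3.1293) then shift [-0.1056  0.0946  0.0303]
```

```bash
python3 -m crank '[[[1,-0.025,0.022,0,0.0123],[1,-0.025,0.022,0,0],[1,-0.02,0.018,0,0],[1,-0.015,0.013,0,0],[1,-0.007,0.006,0,0],[1,0,0,0,0],[1,0,0,0.02,0],[1,0,0,0.02,0],[1,0,0,0,0],[1,0,0,0,0]]]' 80; python3 go.py .6438 -.102 .06 79.1
```

```text
t: 46.95
eef_pos: [0.6289, -0.1044, 0.113]
eef_rot: [0.014, 0.775, 0.632, -0.007]
force: [0.8, -0.1, -2.0]
opening: 0.0603
t 46.95 pos [ 0.6289 -0.1044  0.113 ] jaw deg 78.34 tilt 1.76 F [ 0.8 -0.1 -2. ] open 0.0603 j [-0.35  0.58  0.6   1.72 -0.35  0.94  1.75]
tool yaw total -0.0133 (alt 3.1283) then shift [0.0066 0.0135 0.053 ]
```

```bash
python3 -m crank '[[[1,0.003,0.007,0,-0.0133],[1,0.003,0.006,0.01,0],[1,0,0,0.02,0],[1,0,0,0.02,0],[1,0,0,0.01,0],[1,0,0,0.01,0],[1,0,0,0,0],[1,0,0,0,0],[1,0,0,0,0],[1,0,0,0,0]]]' 80; python3 go.py .6438 -.102 .026 79.1
```

```text
t: 47.95
eef_pos: [0.6522, -0.0991, 0.0452]
eef_rot: [0.017, 0.768, 0.64, -0.002]
force: [-0.8, -0.7, -1.5]
opening: 0.0604
t 47.95 pos [ 0.6522 -0.0991  0.0452] jaw deg 79.52 tilt 1.98 F [-0.8 -0.7 -1.5] open 0.0604 j [-0.31  0.68  0.54  1.71 -0.41  0.84  1.8 ]
tool yaw total 0.0074 (alt -3.1342) then shift [-0.004  -0.0082  0.0191]
```

```bash
python3 -m crank '[[[1,-0.004,-0.008,0,0.007],[1,0,0,0.006,0],[1,0,0,0.005,0],[1,0,0,0.003,0],[1,0,0,0,0],[1,0,0,0,0],[1,0,0,0,0],[1,0,0,0,0],[1,0,0,0,0],[1,0,0,0,0]]]' 80; python3 go.py .6438 -.102 .026 79.1
```

```text
t: 48.95
eef_pos: [0.6439, -0.1025, 0.0313]
eef_rot: [0.018, 0.771, 0.637, -0.001]
force: [0.4, 0.3, -3.0]
opening: 0.0604
t 48.95 pos [ 0.6439 -0.1025  0.0313] jaw deg 79.07 tilt 2.07 F [ 0.4  0.3 -3. ] open 0.0604 j [-0.3   0.69  0.53  1.74 -0.43  0.8   1.81]
tool yaw total -0.0005 (alt 3.1411) then shift [ 0.0006 -0.0004  0.0053]
```

```bash
python3 -m crank '[[[1,0,0,0.003,0],[1,0,0,0.002,0],[1,0,0,0.001,0],[1,0,0,0,0],[1,0,0,0,0],[1,0,0,0,0],[1,0,0,0,0],[1,0,0,0,0],[1,0,0,0,0],[1,0,0,0,0]]]' 80; python3 go.py .6438 -.102 .026 79.1
```

```text
t: 49.95
eef_pos: [0.6446, -0.1027, 0.0268]
eef_rot: [0.018, 0.771, 0.636, 0.0]
force: [-0.0, 0.9, -1.1]
opening: 0.0601
t 49.95 pos [ 0.6446 -0.1027  0.0268] jaw deg 79.06 tilt 2.03 F [-0.   0.9 -1.1] open 0.0601 j [-0.29  0.69  0.53  1.74 -0.43  0.8   1.81]
tool yaw total -0.0008 (alt 3.1408) then shift [ 0.0006 -0.0009  0.0007]
```

Blue is nearly down and in place. I release it, rise and back away clear of the view.

```bash
python3 -m crank '[[[1,0,-0.001,0.001,0],[1,0,0,0,0],[0.5,0,0,0,0],[0,0,0,0,0],[-1,0,0,0,0],[-1,0,0,0,0],[-1,0,0,-0.02,0],[-1,0,0,-0.04,0],[-1,0,0,-0.04,0],[-1,0,0,-0.04,0]]]' 80; python3 -m crank '[[[-1,0.02,0,-0.03,0],[-1,0.04,-0.02,-0.02,0],[-1,0.04,-0.03,0,0],[-1,0.04,-0.03,0,0],[-1,0.04,-0.03,0,0],[-1,0.04,-0.03,0,0],[-1,0.04,-0.03,0,0],[-1,0.04,-0.02,0,0],[-1,0.04,0,0,0],[-1,0.03,0,0,0]]]'; python3 go.py .3 .55 .25 70
```

```text
t: 50.95
eef_pos: [0.6372, -0.0982, 0.164]
eef_rot: [0.014, 0.771, 0.636, -0.004]
force: [0.8, -0.4, -0.0]
opening: 0.0853
t: 51.95
eef_pos: [0.5256, 0.3056, 0.2122]
eef_rot: [0.021, 0.775, 0.631, 0.005]
force: [-0.1, -0.2, 0.8]
opening: 0.0853
t 51.95 pos [0.5256 0.3056 0.2122] jaw deg 78.27 tilt 2.50 F [-0.1 -0.2  0.8] open 0.0853 j [-1.06  0.4   0.58  1.71 -0.2   1.08  0.94]
tool yaw total 0.1443 (alt -2.9973) then shift [ 0.1518 -0.2938 -0.0523]
```

```bash
python3 -m crank '[[[-1,0,-0.03,-0.02,0],[-1,0,-0.04,-0.02,0],[-1,0,-0.04,0,0],[-1,0.01,-0.04,0,0],[-1,0.02,-0.03,0,0],[-1,0.03,-0.03,0,0],[-1,0.03,-0.03,0,0],[-1,0.03,-0.02,0,0],[-1,0.03,-0.01,0,0],[-1,0,0,0,0]]]'; python3 go.py; python3 - <<'E'
from h import *
for n in("top","side"):
    a=cams.get_image(n)[:,:,::-1]; cv2.imwrite(f"pics/{n}6.png",a)
E
```

```text
t: 52.95
eef_pos: [0.2795, 0.5212, 0.2379]
eef_rot: [0.02, 0.773, 0.634, 0.007]
force: [-0.6, -0.3, -0.4]
opening: 0.0852
t 52.95 pos [0.2795 0.5212 0.2379] jaw deg 78.69 tilt 2.43 F [-0.6 -0.3 -0.4] open 0.0852 j [-1.53  0.33  0.45  1.7  -0.11  1.14  0.32]
```

View pics/top6.png

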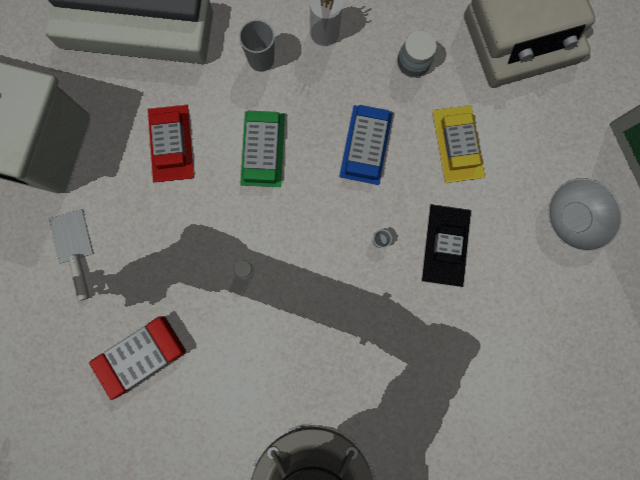

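View pics/side6.png

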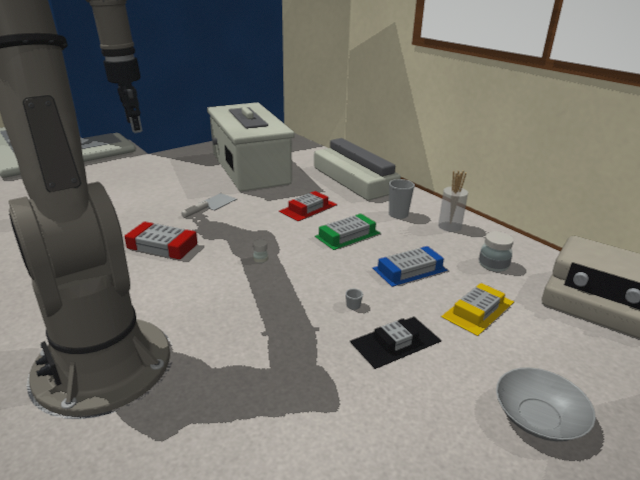

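All five cassettes lie on their mats in both views. I now measure the offset of each steel panel from its mat's centre, and its yaw.

```bash
cat > chk.py <<'E'
from hull import *
import sys
s=sys.argv[1]
ims={n:cv2.imread(f"pics/{n}{s}.png") for n in("top","side")}; im=ims["top"]
M=dict(red=(.6434,.281,6.9),green=(.6331,.1007,-2),blue=(.6438,-.102,-10.9),yellow=(.6481,-.2843,8.4),black=(.446,-.2545,-7.9))
h=cv2.cvtColor(im,cv2.COLOR_BGR2HSV).astype(int); tiles=[]
for k,(x,y,a) in M.items():
    L,W,H=D[k]; z=.003+H
    B=box((x,y,np.radians(a)),(.146,.076,.003),.014); poly=np.int32(proj("top",B[:4]))
    m=np.zeros(im.shape[:2],np.uint8); cv2.fillConvexPoly(m,poly,1); m=(m>0)&(h[...,1]<70)&(h[...,2]>58)
    m=cv2.morphologyEx(m.astype(np.uint8),cv2.MORPH_CLOSE,np.ones((5,5)))
    n,l,st,_=cv2.connectedComponentsWithStats(m); i=1+st[1:,4].argmax(); ys,xs=np.nonzero(l==i)
    X=unproj("top",np.c_[xs,ys],z)[:,:2]; (c,sz,an)=cv2.minAreaRect((X*1000).astype(np.float32))
    d=X.mean(0)-[x,y]; t=np.radians(a); e=[[np.cos(t),np.sin(t)],[-np.sin(t),np.cos(t)]]@d
    d2=np.array(c)/1000-[x,y]; e2=[[np.cos(t),np.sin(t)],[-np.sin(t),np.cos(t)]]@d2
    ya=(an-a+45)%90-45
    print(k,"along/across mm: centroid",(e*1000).round(1),"rect",(e2*1000).round(1),"size",np.round(sz,1),"yaw err %.1f"%ya)
    cx,cy=np.int32(proj("top",[[x,y,.02]])[0]); t_=cv2.resize(im[cy-50:cy+50,cx-32:cx+32],None,fx=2.45,fy=4)
    t_=cv2.resize(im[cy-50:cy+50,cx-32:cx+32],None,fx=2.45,fy=2.45,interpolation=cv2.INTER_CUBIC)
    draw("top",0,(x,y,t),D[k],.003,(255,0,255),2.45,cx-32,cy-50,t_); tiles.append(t_)
cv2.imwrite(f"pics/e{s}.png",np.hstack(tiles))
E
python3 chk.py 6
```

```text
red along/across mm: centroid [3.8 5.5] rect [-4.  -2.1] size [143.9  75.8] yaw err -0.2
green along/across mm: centroid [-0.   4.2] rect [9.4 3.5] size [ 67.3 118. ] yaw err 0.4
blue along/across mm: centroid [-0.8 -0.2] rect [-0.4 -3.1] size [67.3 91.6] yaw err 0.4
yellow along/across mm: centroid [ 3.9 -1.3] rect [13.   5.5] size [113.8  76.3] yaw err -0.4
black along/across mm: centroid [-0.8 -0.9] rect [-4.3 -5. ] size [59.8 44.6] yaw err -3.0
```

View pics/e6.png

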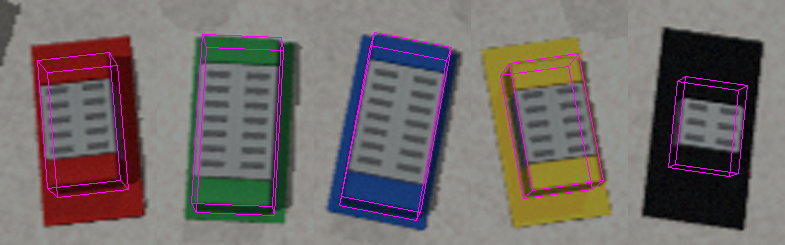

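```bash
python3 - <<'E'
s=open('chk.py').read()
s=s.replace("B=box((x,y,np.radians(a)),(.146,.076,.003),.014); poly=np.int32(proj(\"top\",B[:4]))","B=box((x,y,np.radians(a)),(L,W+.012,.001),z-.001); poly=np.int32(proj(\"top\",B[4:]).round())")
s=s.replace("(h[...,1]<70)&(h[...,2]>58)","(h[...,1]<45)&(h[...,2]>(80 if k!='black' else 75))")
open('chk.py','w').write(s)
E
python3 chk.py 6
```

```text
red along/across mm: centroid [1.  1.6] rect [0.9 4.1] size [58.8 60.9] yaw err 0.8
green along/across mm: centroid [1.9 4.2] rect [11.6  1.6] size [ 73.7 115.9] yaw err -1.1
blue along/across mm: centroid [-0.5 -0.2] rect [-0.2 -0.1] size [61.1 90.8] yaw err -0.1
yellow along/across mm: centroid [-0.3 -4.9] rect [ 0.7 -3.3] size [105.   63.3] yaw err -1.1
black along/across mm: centroid [-0.2  0.6] rect [-0.2  0.5] size [47.4 35. ] yaw err -0.3
```

```bash
python3 - <<'E'
from fit import *
im=cv2.imread("pics/top6.png"); T=[]
for k,(x,y,a),p in (("red",(.6434,.281,6.9),0),("green",(.6331,.1007,-2),0),("yellow",(.6481,-.2843,8.4),0)):
    z=.003+D[k][2]; cx,cy=np.int32(proj("top",[[x,y,.02]])[0]); t=cv2.resize(im[cy-50:cy+50,cx-26:cx+26],None,fx=5,fy=5,interpolation=cv2.INTER_CUBIC)
    q=(proj("top",box((x,y,np.radians(a)),D[k],.003)[4:])-[cx-26,cy-50]+.5)*5-.5
    cv2.polylines(t,[np.int32(q)],True,(255,0,255),1); print(k,"crop origin",cx-26,cy-50,"top corners",q.round()[:,:].tolist()); T.append(t)
cv2.imwrite("pics/e7.png",np.hstack(T))
E
```

```text
red crop origin 141 90 top corners [[47.0, 123.0], [66.0, 384.0], [214.0, 368.0], [193.0, 107.0]]
green crop origin 235 96 top corners [[62.0, 70.0], [41.0, 414.0], [205.0, 421.0], [223.0, 77.0]]
yellow crop origin 434 90 top corners [[47.0, 128.0], [95.0, 387.0], [239.0, 368.0], [189.0, 110.0]]
```

View pics/e7.png

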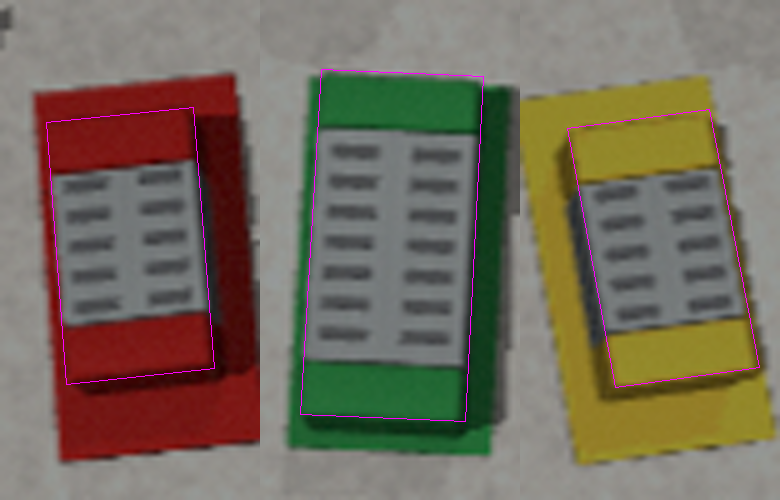

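The expected outlines of centred cassettes sit on the real top faces within about 1–2 mm for red, green and yellow. Blue and black measured within 1 mm. The arm is clear and the gripper is open, so I hand in.

```bash
python3 -c "
from bench import r
s=r.observe();print(s['t'],s['joint_vel'].round(3),s['force'].round(1));print(r.hand_in())"
```

```text
53.05 [ 0.018 -0.025  0.034  0.029  0.012  0.005  0.   ] [-0.3 -1.4 -0.6]
the job is handed in; nothing more can be done
None
```

All five cassettes lie flat on the mats of their own colour, let go, and the job was handed in at 53 s of the 136 s allowed. I moved them in the order black, yellow, green, small red, blue. The large red cassette, about 150 x 81 mm, was never touched.

**Last checks:** In the final pictures from both cameras every cassette is upright on its mat. The gripper was open and clear.
- **Blue and black:** within about 1 mm of centre and 0.3° of the mat's direction.
- **Red, green and yellow:** within about 1–2 mm, judged by eye from an overlay of where a centred cassette would appear. The automatic panel measurement failed for green and yellow because it picked up pixels outside the cassettes. For red its two centre estimates differed by 2.5 mm across the width, so I did not rely on it there.
- **Tool tilt:** the tool drifted up to about 2.2° off vertical during the job, but changed by only about 1° while holding a cassette. They looked level each time I checked while one was in the gripper.

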